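# Set out a micromanipulation base plate

## Robot

A 6-joint arm with a two-finger parallel gripper is mounted at the origin on the work surface. World frame = base frame: x ahead of the robot, y to its left, z up, the work surface at z = 0. Lengths are in m, angles in rad, forces in N, time in s.
With the tool pointing down it reaches from about 0.35 to 0.85 m from the base axis. Payload 8.1 kg.
Tool frame: the origin (TCP) lies at the centre of the arm's flange, where the gripper is bolted on; the fingertips stand 186 mm ahead of it and the grasp point (between the pads) lies 167 mm ahead of it (robot.nose_length is the distance from the TCP to the fingertips, in m); z points along the fingers, x is the direction in which the jaws open and shut, and the axes are right-handed (so a half turn about z gives the same grasp; the last joint's range is limited). The gripper opens to 93 mm and grips with 3 to 60 N. Pads are 15 mm wide; open, the fingers measure 128 mm over their backs; the gripper's body (75 mm by 188 mm) begins 65 mm behind the grasp point.
Start: joints at [1.055, 0.13, 1.488, -0, 1.523, -0.085], TCP at [0.251, 0.545, 0.405] pointing down, gripper open.
Joint ranges: [-2.96, 2.96], [-0.89, 2.26], [0.02, 2.5], [-1.34, 4.48], [0, 2.73], [-2.66, 2.66]. Speed limits (rad/s): [2.39, 2.39, 2.79, 3.14, 3.14, 3.14].

## Interface

Orientations are given as a rotation vector (axis times angle).
In Python, from plant import robot gives the robot as it stands.
- The arm moves only by the tool arm_command, never from a script. Its argument "motion" is a list of rows, each an object with "slide": the shift along the tool's x, y, z each as a share of 0.4 m, from -1 to 1, a list of three; "turn": the turn, a rotation vector about the tool's x, y, z each as a share of 0.5 rad, from -1 to 1, a list of three. A call has exactly 5 rows; each row shifts and turns the commanded pose from where the row before left it, along the tool's axes as they then stand; what a row does not reach is not made up. A row lasts 1/12 s, in which the tool goes at most 41.7 mm and 7.16 degrees, less where a joint would pass 70% of its speed; a pose out of reach is approached as far as the arm can. A call with a number of a shift or a turn outside -1 to 1 is refused whole. A call with a gripper value outside its range is refused whole. "gripper" is the opening in per cent of the stroke, from 0 (shut) to 100 (fully open), set as the call begins (left out, the last holds). The fingers move at their own pace and stop on an object; "grip_force" is the grip in N (left out, the last holds). Time passes only in rows, so rows that do not move let the fingers close, or fill a call up. It gives the time, the measured TCP pose, the force and the opening at its end, in the units of the state.
- robot.read_state(): the state, without advancing time (a new reading comes with each control period).
- robot.read_camera(name): name is "scene" or "top" or "wrist"; returns a dict with "pixels" (420x560x3 uint8, blue, green, red), "intrinsics" (3x3 intrinsics, pixels), "D" ([k1, k2, p1, p2, k3] as OpenCV has them; the pictures are not rectified), "T" (4x4, takes a point from camera to world coordinates). Camera axes: x right, y down, z forward; pixel columns grow to the right and rows downward; lengths in m; the calibration is good to about 2 mm. A picture is of the moment at which its call begins. There is no depth.
- robot.close_job(): hands the job in, once; it reports no verdict.
The state is a dict: "t": time; "q": joint angles; "dq": joint speeds; "joint_torque": joint torques, N m; "tool_pos": TCP position; "orientation": TCP orientation; "force": force on the tool from outside, world axes, zero at the start; "wrist_torque": the same for the moment, N m; "opening": finger opening in m.
Only numpy, scipy, OpenCV 4.12 (cv2) and the standard library are available. Lean on these libraries where they do the work, as an engineer would, in place of code of your own. Each camera call takes 0.05 s, during which the arm holds its last target.

## Task

Set out the cream base plate for the next procedure: stand the brown bottle directly behind the dial block and the objective lens directly behind the joystick column (each on the plate, 80 mm behind, centre to centre; behind is the side away from the robot, square to the plate's long edges), set the wide dish on the plate midway between bottle and lens, and stack the small dish centred on top of the wide dish. Everything stands upright and released; do not disturb the tip box or the keypad.

Things in the scene. Friction and masses are not known exactly. Their poses are not given: they have to be found in the camera images.
- base_plate: Fixed cream slab on the bench, 180 (x) x 250 (y) x 8 mm high. Origin at the centre of its underside. Its x axis points away from the robot, y to the robot's left along the long edges; turned by up to 0.25 rad; on the robot's left or right. Dial block and joystick column stand on it along its near long edge, at x -40 mm, y +95 and -95 mm (either at either end).
- dial_block: Fixed on the base plate: square cream block 44 x 44 x 30 mm with a round black dial on top (28 mm diameter), 52 mm high in all. Origin at the centre of its underside, on the plate's top; axes as the base plate's.
- column: Fixed on the base plate: round cream joystick column, foot 40 mm and shaft 30 mm in diameter, with a black cap 36 mm in diameter and a steel tip, 54 mm high in all. Origin at the centre of its underside, on the plate's top; axes as the base plate's.
- bottle_mid (a point): Loose brown bottle with a white cap, upright on the blue mat: body 32 mm in diameter up to 36 mm, shoulder, cap 22 mm in diameter from 46 to 60 mm, 60 mm high, 35 to 70 g. Point on its axis, 30 mm above its underside; z up its axis.
- lens_mid (a point): Loose steel microscope objective lens, upright on the blue mat: 30 mm in diameter for the lower 20 mm (with a black band), then tapering to a nose 14 mm in diameter, 45 mm high, 95 to 160 g. Point on its axis, 22.5 mm above its underside; z up its axis.
- wide_dish_mid (a point): Loose closed culture dish, pale, flat solid disc 60 mm in diameter, 15 mm high, 40 g, lying flat on the blue mat. Point at its centre, 7.5 mm above its underside; z up.
- small_dish_mid (a point): Loose closed culture dish, pale, flat solid disc 35 mm in diameter, 12 mm high, 15 g, lying flat on the blue mat. Point at its centre, 6 mm above its underside; z up.
- tip_box: Bystander, loose: grey box with a pale top of round tips, 70 x 110 x 46 mm high, beyond the work. Origin at the centre of its underside.
- keypad: Bystander, loose: flat light grey keypad, 50 x 80 x 18 mm high, beyond the work. Origin at the centre of its underside.
- mat: Fixed thin blue mat on the bench, 230 x 230 x 2 mm high, turned by up to 0.25 rad, on the side of the bench opposite the base plate; the four loose things start on it about 110 mm or more apart. Origin at the centre of its underside, on the bench.
Mind the look-alikes: they are no part of the job. Leave any red look-alike of the part that bears wide_dish_mid alone. Leave any purple look-alike of the part that bears lens_mid alone.

How it is judged:
By the outcome, as a careful person would: the job done as asked, in the order asked, and still so for the second after the job is handed in, with the robot touching nothing.
It also fails if it takes over 131 s, if anything falls off the work surface, if the arm or the gripper's body presses on something with over 40 N, if the wrist force passes 120 N, or if a joint passes its speed limit or range.

## Working session

There is one attempt and no reset: what is moved stays moved. The work goes in short steps, Python scripts to look and compute and a tool call to move; the robot and the scene stay as the last step left them, time stands still between calls to the robot, and variables do not carry over. Pictures are saved under pics/ and viewed, and the job is handed in when it is done.

Besides the shell and the picture viewer there is one more tool, called after ">>>" as name(argument=value, ...), one argument or row to a line, values as JSON. arm_command: Moves the arm, as the interface text tells. Shift numbers are shares of 0.4 m and turn numbers shares of 0.5 rad, none past 1 either way. Its arguments: {"type":"object","properties":{"motion":{"type":"array","items":{"type":"object","properties":{"slide":{"type":"array","items":{"type":"number"}},"turn":{"type":"array","items":{"type":"number"}}}}},"gripper":{"type":"number"},"grip_force":{"type":"number"}},"required":["motion"]}

```bash
ls; mkdir -p pics; python3 - <<'E'
from plant import robot
import cv2,numpy as np
for n in ("scene","top","wrist"):
    c=robot.read_camera(n); cv2.imwrite(f"pics/{n}0.png",c["pixels"]); print(n,c["intrinsics"].tolist(),c["D"],np.round(c["T"],3).tolist())
print(robot.read_state(), robot.nose_length)
E
```

```text
pics
scene [[397.12936629191546, 0.0, 280.285190733204], [0.0, 397.12936629191546, 208.94788324135675], [0.0, 0.0, 1.0]] [0.03424607 0.         0.         0.         0.        ] [[-0.139, 0.793, -0.593, 0.994], [0.99, 0.119, -0.074, 0.055], [0.012, -0.598, -0.802, 0.697], [0.0, 0.0, 0.0, 1.0]]
top [[400.62941181666275, 0.0, 288.1275558019434], [0.0, 400.62941181666275, 214.9820621337434], [0.0, 0.0, 1.0]] [0.01293325 0.         0.         0.         0.        ] [[0.019, -0.992, 0.126, 0.452], [-1.0, -0.02, -0.003, 0.002], [0.006, -0.125, -0.992, 0.926], [0.0, 0.0, 0.0, 1.0]]
wrist [[329.6056961788788, 0.0, 278.16993079569176], [0.0, 329.6056961788788, 211.35192233099272], [0.0, 0.0, 1.0]] [-0.05668222  0.          0.          0.          0.        ] [[0.418, 0.879, 0.228, 0.188], [0.908, -0.405, -0.106, 0.574], [-0.001, 0.251, -0.968, 0.384], [0.0, 0.0, 0.0, 1.0]]
{'t': 0.15, 'q': array([ 1.05459220e+00,  1.30996898e-01,  1.48901762e+00, -6.36833351e-06,
        1.52301814e+00, -8.53870080e-02]), 'dq': array([ 4.37085122e-05, -3.14278235e-03, -3.53473158e-03, -1.52243026e-03,
        1.17556348e-03, -4.82906655e-04]), 'joint_torque': array([ 8.25376701e-04, -5.60469174e+01, -4.92339921e+01,  7.69005460e-02,
        3.05883167e-02, -1.45461245e-04]), 'tool_pos': array([0.25045533, 0.54503467, 0.40392906]), 'orientation': array([ 2.64435723e+00,  1.69491162e+00, -1.99642510e-03]), 'force': array([-0.77455425, -0.17823706,  0.47450629]), 'wrist_torque': array([-0.01045862,  0.02893779,  0.03139736]), 'opening': 0.0927445298588863} 0.1861
```

View pics/top0.png

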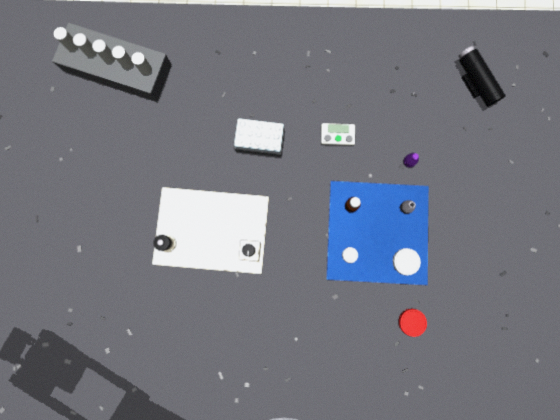

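View pics/scene0.png

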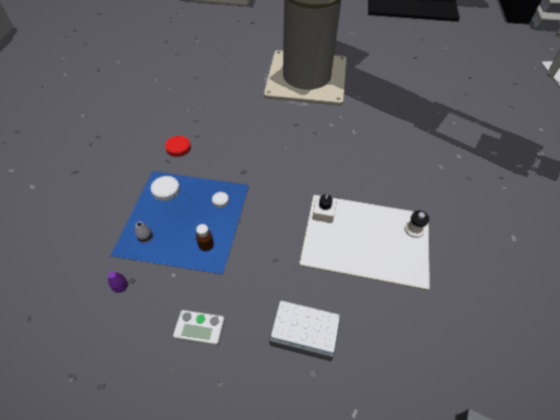

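View pics/wrist0.png

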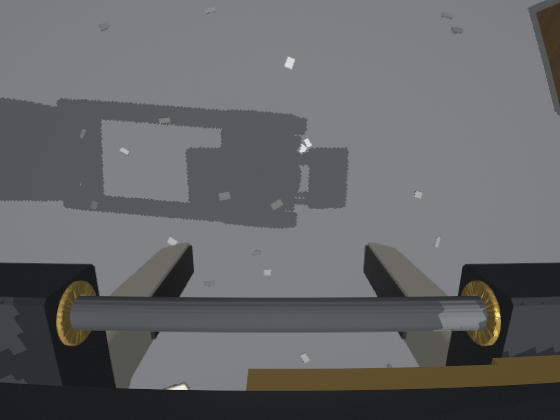

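The top view shows the plate on the left at about (211,231), with the dial at (249,250) and the column at (164,243). The mat is on the right with the bottle (354,204), lens (408,207), small dish (350,255) and wide dish (407,262). The look-alikes are the purple lens at (412,160) and the red dish at (413,323). Next I'll measure these.

```bash
cat > h.py <<'E'
from plant import robot
import cv2,numpy as np
def ray(c,uv):
    p=cv2.undistortPoints(np.array(uv,float).reshape(-1,1,2),c["intrinsics"],np.array(c["D"],float)).reshape(-1,2)
    T=np.array(c["T"]); d=np.c_[p,np.ones(len(p))]@T[:3,:3].T
    return T[:3,3],d
def onz(c,uv,z):
    o,d=ray(c,uv); return o+d*((z-o[2])/d[:,2])[:,None]
def tri(c1,u1,c2,u2):
    o1,d1=ray(c1,u1);o2,d2=ray(c2,u2);A=np.c_[d1[0],-d2[0]]
    s=np.linalg.lstsq(A,o2-o1,rcond=None)[0]; a=o1+s[0]*d1[0]; b=o2+s[1]*d2[0]
    return (a+b)/2,np.linalg.norm(a-b)
def blobs(m,amin=15,amax=1e9):
    n,l,s,ce=cv2.connectedComponentsWithStats(m.astype(np.uint8))
    return [(i,int(s[i,4]),s[i,:4].tolist(),ce[i].round(2).tolist(),l) for i in range(1,n) if amin<=s[i,4]<=amax]
def proj(c,P):
    T=np.linalg.inv(np.array(c["T"])); 
    return cv2.projectPoints(np.array(P,float).reshape(-1,1,3),cv2.Rodrigues(T[:3,:3])[0],T[:3,3],c["intrinsics"],np.array(c["D"],float))[0].reshape(-1,2)
def quad(m):
    ct=max(cv2.findContours(m.astype(np.uint8),cv2.RETR_EXTERNAL,cv2.CHAIN_APPROX_NONE)[0],key=cv2.contourArea)
    h=cv2.convexHull(ct); r=cv2.approxPolyDP(h,0.05*cv2.arcLength(h,True),True).reshape(-1,2).astype(float)
    # refine: fit lines to contour points per side
    pts=ct.reshape(-1,2).astype(float); L=[]
    for i in range(len(r)):
        a,b=r[i],r[(i+1)%len(r)]; d=(b-a)/np.linalg.norm(b-a); q=pts-a
        t=q@d; e=np.abs(q@np.array([-d[1],d[0]])); s=pts[(e<2)&(t>6)&(t<np.linalg.norm(b-a)-6)]
        l=cv2.fitLine(s.astype(np.float32),cv2.DIST_HUBER,0,.01,.01).ravel(); L.append(l)
    out=[]
    for i in range(len(L)):
        l,k=L[i-1],L[i]; s=np.linalg.solve(np.c_[l[:2],-k[:2]],k[2:]-l[2:]); out.append(l[2:]+s[0]*l[:2])
    return np.array(out)
E
python3 - <<'E'
from h import *
for n in("top","scene"):
    c=robot.read_camera(n); im=c["pixels"].astype(int); b,g,r=im[...,0],im[...,1],im[...,2]
    hsv=cv2.cvtColor(c["pixels"],cv2.COLOR_BGR2HSV)
    print(n)
    white=(im.min(2)>150)
    for x in blobs(white,20): print("white",x[1:4])
    blue=(b>120)&(r<60)
    for x in blobs(blue,20): print("blue",x[1:4])
    # big plate
    big=[x for x in blobs(white,4000) if x[2][1]>100][0]
    q=quad(big[4]==big[0]); P=onz(c,q,.008); print("plate",P.round(4).tolist(),np.linalg.norm(P-np.roll(P,-1,0),axis=1),P.mean(0))
    big=max(blobs(blue,500),key=lambda x:x[1]); q=quad(big[4]==big[0]); P=onz(c,q,.002); print("mat",P.round(4).tolist(),np.linalg.norm(P-np.roll(P,-1,0),axis=1),P.mean(0))
    for x0,y0,w,h in ([(330,185,100,100),(150,185,120,90)] if n=="top" else [(110,170,140,100),(295,180,150,100)]):
        pass
    crop=c["pixels"][180:290,320:440] if n=="top" else c["pixels"][165:275,105:255]
    cv2.imwrite(f"pics/{n}_mat.png",cv2.resize(crop,None,fx=5,fy=5,interpolation=cv2.INTER_NEAREST))
    crop=c["pixels"][180:280,145:275] if n=="top" else c["pixels"][180:290,295:445]
    cv2.imwrite(f"pics/{n}_pl.png",cv2.resize(crop,None,fx=5,fy=5,interpolation=cv2.INTER_NEAREST))
E
```

```text
top
white (3254, [56, 0, 504, 11], [373.96, 3.42])
white (140, [53, 27, 14, 13], [59.74, 32.66])
white (144, [73, 33, 13, 13], [79.08, 38.83])
white (149, [92, 39, 14, 13], [98.37, 44.87])
white (145, [112, 45, 13, 13], [117.92, 51.01])
white (47, [463, 46, 11, 8], [468.0, 49.34])
white (148, [131, 51, 14, 14], [137.41, 57.39])
white (1340, [234, 118, 50, 34], [258.31, 134.4])
white (681, [321, 123, 34, 22], [337.55, 133.23])
white (8218, [152, 187, 117, 89], [211.43, 229.55])
white (81, [350, 197, 11, 10], [354.85, 201.58])
white (23, [158, 240, 5, 5], [159.83, 242.0])
white (194, [343, 247, 15, 16], [349.93, 254.58])
white (575, [394, 248, 27, 28], [406.73, 261.22])
white (21, [218, 372, 5, 7], [220.29, 375.05])
white (41, [271, 418, 26, 2], [283.37, 418.63])
blue (7509, [327, 182, 101, 103], [378.55, 231.49])
plate [[0.6279, 0.294, 0.008], [0.6115, 0.0467, 0.008], [0.4331, 0.0582, 0.008], [0.4497, 0.3056, 0.008]] [0.24784144 0.17872444 0.24800435 0.17863205] [0.53055001 0.17612267 0.008     ]
mat [[0.6476, -0.1035, 0.002], [0.6416, -0.3231, 0.002], [0.418, -0.3167, 0.002], [0.4272
[... 323 characters left out ...]
 [164.15, 186.16])
white (159, [212, 192, 16, 13], [219.87, 198.01])
white (8394, [300, 195, 130, 94], [367.12, 242.84])
white (85, [197, 224, 11, 10], [201.78, 228.66])
white (2394, [271, 301, 68, 51], [305.73, 325.77])
white (814, [173, 310, 51, 34], [198.62, 326.49])
blue (7814, [111, 172, 137, 102], [183.77, 224.91])
plate [[0.4327, 0.059, 0.008], [0.4461, 0.2696, 0.008], [0.627, 0.2992, 0.008], [0.6102, 0.0469, 0.008]] [0.21104459 0.18328488 0.25279365 0.17790105] [0.52898078 0.16866764 0.008     ]
mat [[0.4169, -0.3184, 0.002], [0.4231, -0.093, 0.002], [0.6489, -0.1007, 0.002], [0.6412, -0.3259, 0.002]] [0.22552084 0.22592624 0.22533349 0.22440558] [ 0.53254456 -0.20950118  0.002     ]
```

View pics/top_mat.png

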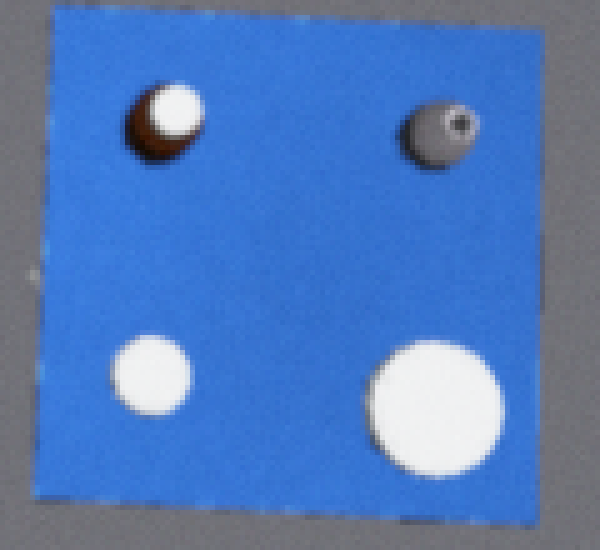

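View pics/scene_mat.png

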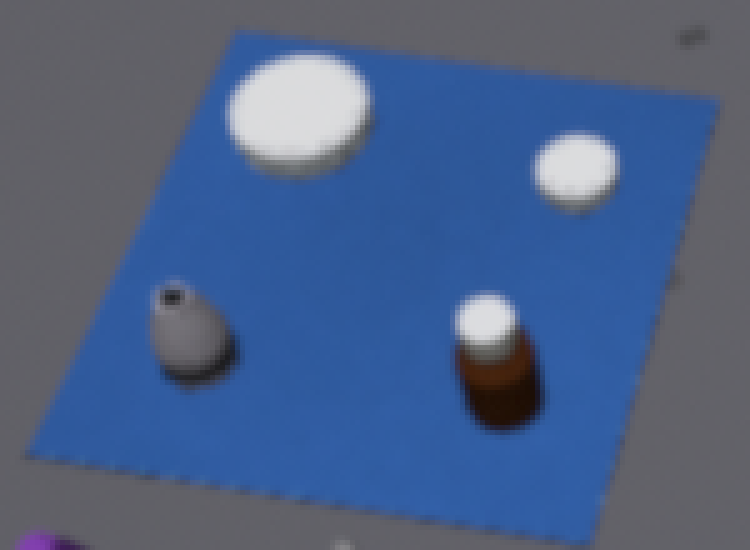

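View pics/top_pl.png

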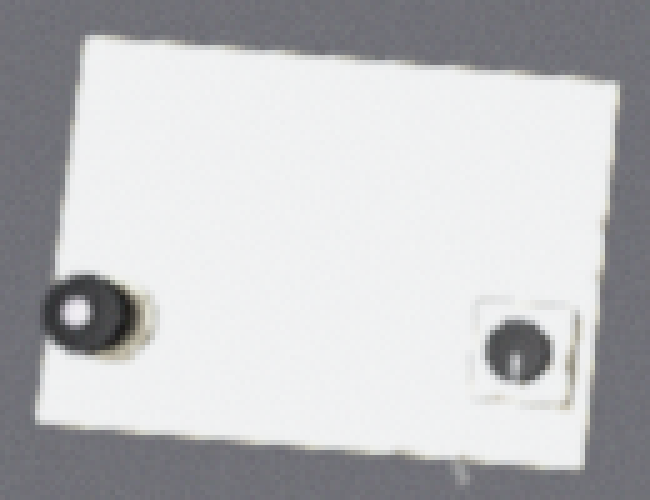

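```bash
python3 - <<'E'
from h import *
C={n:robot.read_camera(n) for n in("top","scene")}
ob={"lens":((411.4,204.4),(139.2,223.8),.047)}
for thr in (150,200,215):
  for n,(x0,y0,x1,y1) in (("top",(320,180,440,290)),("scene",(105,165,255,275))):
    c=C[n]; m=np.zeros((420,560),bool); m[y0:y1,x0:x1]=(c["pixels"][y0:y1,x0:x1].min(2)>thr)
    for x in blobs(m,30,2000):
        z=.062 if x[1]<120 else .014 if x[1]<300 else .017
        print(thr,n,x[1],x[3],onz(c,x[3],z)[0].round(4))
for k,(a,b,z) in ob.items(): print(k,onz(C["top"],a,z).round(4),onz(C["scene"],b,z).round(4),tri(C["top"],a,C["scene"],b))
yaw=-.066;R=np.array([[np.cos(yaw),-np.sin(yaw)],[np.sin(yaw),np.cos(yaw)]]);c0=np.array([.5306,.1761])
for nm,p in dict(dial=(-.04,-.095),col=(-.04,.095),bot=(.04,-.095),lens=(.04,.095),dish=(.04,0)).items(): print(nm,(c0+R@p).round(4))
# dial/column check, black blobs
for n,(x0,y0,x1,y1) in (("top",(145,180,275,280)),("scene",(295,180,445,290))):
    c=C[n]; m=np.zeros((420,560),bool); m[y0:y1,x0:x1]=(c["pixels"][y0:y1,x0:x1].max(2)<80)
    for x in blobs(m,30,1500): print(n,"blk",x[1:4],onz(c,x[3],.060)[0].round(4),onz(c,x[3],.055)[0].round(4))
E
```

```text
150 top 81 [354.98, 201.58] [ 0.5934 -0.146   0.062 ]
150 top 195 [349.97, 254.59] [ 0.4794 -0.1426  0.014 ]
150 top 574 [406.75, 261.21] [ 0.467  -0.2701  0.017 ]
150 scene 451 [164.21, 186.14] [ 0.4655 -0.2712  0.017 ]
150 scene 159 [219.87, 198.01] [ 0.4777 -0.143   0.014 ]
150 scene 85 [201.78, 228.66] [ 0.5922 -0.1462  0.062 ]
200 top 65 [354.89, 201.57] [ 0.5934 -0.1458  0.062 ]
200 top 164 [350.02, 254.53] [ 0.4795 -0.1428  0.014 ]
200 top 526 [406.87, 261.35] [ 0.4667 -0.2704  0.017 ]
200 scene 360 [164.07, 186.03] [ 0.4653 -0.2716  0.017 ]
200 scene 110 [219.65, 197.74] [ 0.5133 -0.1297  0.062 ]
200 scene 55 [201.58, 228.51] [ 0.5919 -0.1466  0.062 ]
215 top 60 [355.0, 201.5] [ 0.5935 -0.1461  0.062 ]
215 top 159 [350.02, 254.55] [ 0.4795 -0.1428  0.014 ]
215 top 512 [406.86, 261.25] [ 0.4669 -0.2703  0.017 ]
215 scene 277 [163.89, 185.75] [ 0.4622 -0.2737  0.014 ]
215 scene 69 [219.57, 197.54] [ 0.5128 -0.13    0.062 ]
215 scene 38 [201.61, 228.5] [ 0.5919 -0.1466  0.062 ]
lens [[ 0.592  -0.2737  0.047 ]] [[ 0.5894 -0.275   0.047 ]] (array([ 0.59148487, -0.27295068,  0.0504215 ]), np.float64(0.0005542740236737395))
dial [0.4844 0.0839]
col [0.497  0.2735]
bot [0.5642 0.0787]
lens [0.5768 0.2683]
dish [0.5705 0.1735]
top blk (163, [154, 235, 18, 15], [162.88, 242.67]) [0.4959 0.2677 0.06  ] [0.4962 0.2693 0.055 ]
scene blk (142, [320, 194, 12, 15], [325.34, 201.57]) [0.4897 0.0839 0.06  ] [0.4857 0.0842 0.055 ]
scene blk (216, [410, 210, 20, 18], [418.97, 219.22]) [0.5063 0.2692 0.06  ] [0.5025 0.2709 0.055 ]
```

>>> arm_command(
  motion=[
    {"slide": [0, 0, 0], "turn": [0, 0, -0.243]},
    {"slide": [0, 0, 0], "turn": [0, 0, -0.243]},
    {"slide": [0, 0, 0], "turn": [0, 0, -0.243]},
    {"slide": [-0.09, 0.05, 0], "turn": [0, 0, 0]},
    {"slide": [-0.09, 0.05, 0], "turn": [0, 0, 0]},
  ],
  gripper=100,
  grip_force=20,
)

```text
t: 0.77
tool_pos: [0.2851, 0.4708, 0.4038]
orientation: [2.289, 2.151, -0.002]
force: [0.5, -0.6, 0.5]
opening: 0.0926
```

```bash
cat > go.py <<'E'
import sys
from h import *
from scipy.spatial.transform import Rotation as Ro
def go(x,y,tip=None):
    s=robot.read_state(); R=Ro.from_rotvec(s["orientation"]).as_matrix(); p=s["tool_pos"]
    g=R[:,2]
    t=np.array([x,y,p[2] if tip is None else tip+.1861]); d=R.T@(t-p)
    print("t",round(s["t"],2),"pos",p.round(4),"tip",round(p[2]-.1861,4),"yaw",round(np.arctan2(R[1,0],R[0,0]),4),"zax",g.round(4),"F",s["force"].round(1),"open",round(s["opening"],4))
    print("shares total",(d/.4).round(4),"rows",np.linalg.norm(d)/.0417)
if len(sys.argv)>2: go(*map(float,sys.argv[1:]))
E
python3 go.py .5927 -.1462
```

```text
t 0.77 pos [0.2851 0.4708 0.4038] tip 0.2177 yaw 1.5087 zax [-8.e-04 -9.e-04 -1.e+00] F [ 0.5 -0.6  0.5] open 0.0926
shares total [-1.492e+00  8.632e-01  8.000e-04] rows 16.53390432403282
```

>>> arm_command(
  motion=[
    {"slide": [-0.09, 0.051, 0]},
    {"slide": [-0.09, 0.051, 0]},
    {"slide": [-0.09, 0.051, 0]},
    {"slide": [-0.09, 0.051, 0]},
    {"slide": [-0.09, 0.051, 0]},
  ],
)

```text
invalid input at $.motion[0]: expected keys slide, turn
```

>>> arm_command(
  motion=[
    {"slide": [-0.09, 0.051, 0]},
    {"slide": [-0.09, 0.051, 0]},
    {"slide": [-0.09, 0.051, 0]},
    {"slide": [-0.09, 0.051, 0]},
    {"slide": [-0.09, 0.051, 0]},
  ],
)

```text
invalid input at $.motion[0]: expected keys slide, turn
```

>>> arm_command(
  motion=[
    {"slide": [-0.09, 0.051, 0]},
    {"slide": [-0.09, 0.051, 0]},
    {"slide": [-0.08, 0.04, 0]},
    {"slide": [-0.04, 0.02, 0]},
    {"slide": [0, 0, 0]},
  ],
)

```text
invalid input at $.motion[0]: expected keys slide, turn
```

```bash
python3 go.py .5927 -.1462; python3 - <<'E'
from h import *
c=robot.read_camera("wrist"); cv2.imwrite("pics/w1.png",c["pixels"]); print(np.round(c["T"],3).tolist())
E
```

```text
t 0.77 pos [0.2851 0.4708 0.4038] tip 0.2177 yaw 1.5087 zax [-8.e-04 -9.e-04 -1.e+00] F [ 0.5 -0.6  0.5] open 0.0926
shares total [-1.492e+00  8.632e-01  8.000e-04] rows 16.53390432403282
[[0.063, 0.966, 0.25, 0.216], [0.998, -0.061, -0.016, 0.475], [-0.0, 0.251, -0.968, 0.384], [0.0, 0.0, 0.0, 1.0]]
```

View pics/w1.png

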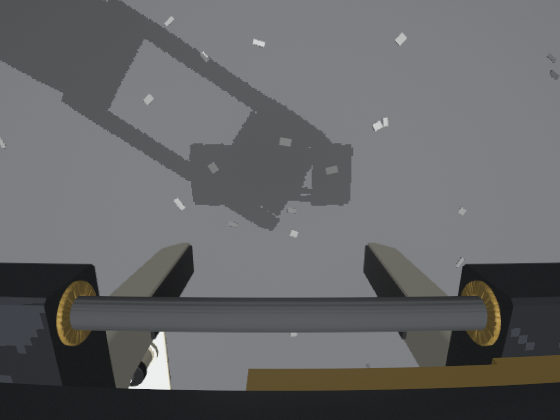

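All three moves were refused because each row needs a turn key, so I'll resend them with it.

>>> arm_command(
  motion=[
    {"slide": [-0.09, 0.051, 0], "turn": [0, 0, 0]},
    {"slide": [-0.09, 0.051, 0], "turn": [0, 0, 0]},
    {"slide": [-0.09, 0.051, 0], "turn": [0, 0, 0]},
    {"slide": [-0.09, 0.051, 0], "turn": [0, 0, 0]},
    {"slide": [-0.09, 0.051, 0], "turn": [0, 0, 0]},
  ],
)

```text
t: 1.23
tool_pos: [0.3758, 0.2826, 0.4049]
orientation: [2.293, 2.147, 0.001]
force: [1.3, -0.5, -0.5]
opening: 0.0932
```

>>> arm_command(
  motion=[
    {"slide": [-0.09, 0.051, 0], "turn": [0, 0, 0]},
    {"slide": [-0.09, 0.051, 0], "turn": [0, 0, 0]},
    {"slide": [-0.09, 0.051, 0], "turn": [0, 0, 0]},
    {"slide": [-0.09, 0.051, 0], "turn": [0, 0, 0]},
    {"slide": [-0.09, 0.051, 0], "turn": [0, 0, 0]},
  ],
)

```text
t: 1.65
tool_pos: [0.4657, 0.0959, 0.4051]
orientation: [2.294, 2.146, 0.001]
force: [0.4, 0.7, -0.3]
opening: 0.0931
```

>>> arm_command(
  motion=[
    {"slide": [-0.09, 0.051, 0], "turn": [0, 0, 0]},
    {"slide": [-0.09, 0.051, 0], "turn": [0, 0, 0]},
    {"slide": [-0.09, 0.051, 0], "turn": [0, 0, 0]},
    {"slide": [-0.09, 0.051, 0], "turn": [0, 0, 0]},
    {"slide": [-0.08, 0.02, 0], "turn": [0, 0, 0]},
  ],
)

```text
t: 2.07
tool_pos: [0.5443, -0.0863, 0.4047]
orientation: [2.294, 2.145, 0.001]
force: [1.0, 0.4, 0.2]
opening: 0.0931
```

```bash
python3 go.py .5927 -.1462; python3 - <<'E'
from h import *
c=robot.read_camera("wrist"); cv2.imwrite("pics/w2.png",c["pixels"]); print(np.round(c["T"],3).tolist())
E
```

```text
t 2.07 pos [ 0.5443 -0.0863  0.4047] tip 0.2186 yaw 1.5035 zax [ 9.e-04 -4.e-04 -1.e+00] F [1.  0.4 0.2] open 0.0931
shares total [-0.1413  0.1309  0.0002] rows 1.8476379495195903
[[0.068, 0.965, 0.252, 0.476], [0.998, -0.066, -0.017, -0.082], [0.0, 0.253, -0.968, 0.384], [0.0, 0.0, 0.0, 1.0]]
```

View pics/w2.png

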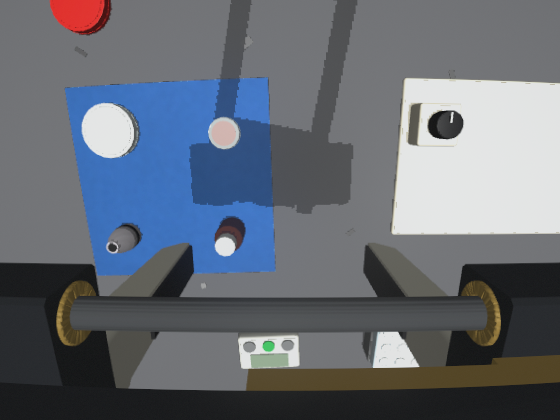

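```bash
python3 - <<'E'
from h import *
c=robot.read_camera("wrist"); im=c["pixels"]
def meas(x0,y0,x1,y1,thr,z,a):
    m=np.zeros((420,560),bool); m[y0:y1,x0:x1]=im[y0:y1,x0:x1].min(2)>thr
    for x in blobs(m,a): print(x[1:4],onz(c,x[3],z)[0].round(4))
print("bottle");meas(205,220,250,265,110,.062,80)
print("small");meas(200,110,250,155,110,.014,80)
print("wide");meas(75,95,140,165,170,.017,80)
print("lens");print(onz(c,(113,247),.047))
cv2.imwrite("pics/w2c.png",cv2.resize(im[90:270,70:260],None,fx=3,fy=3))
white=im.min(2)>150; white[:,:350]=0
m=(im.min(2)>150); x=[b for b in blobs(m,3000) if b[2][0]>370]; 
for b in x: print(b[1:4])
E
```

```text
bottle
(337, [220, 236, 21, 21], [229.92, 246.09]) [ 0.593 -0.146  0.062]
small
(803, [213, 117, 32, 32], [228.5, 132.69]) [ 0.4788 -0.1423  0.014 ]
wide
(2225, [87, 103, 52, 55], [112.47, 130.44]) [ 0.4661 -0.27    0.017 ]
lens
[[ 0.59101967 -0.2788871   0.047     ]]
(22895, [397, 77, 163, 157], [482.82, 158.97])
```

View pics/w2c.png

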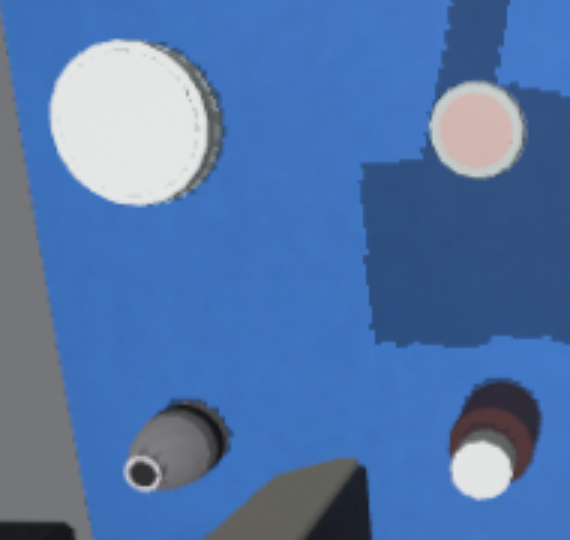

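```bash
python3 go.py .593 -.1462 .09; python3 - <<'E'
from h import *
c=robot.read_camera("wrist"); print(onz(c,[(118,247.7)],.047))
E
```

```text
t 2.17 pos [ 0.5436 -0.0881  0.4044] tip 0.2183 yaw 1.4995 zax [-3.0e-04 -1.5e-03 -1.0e+00] F [-0.   0.5 -0.2] open 0.0926
shares total [-0.1355  0.1335  0.321 ] rows 3.57878437232459
[[ 0.5910273  -0.26981135  0.047     ]]
```

>>> arm_command(
  motion=[
    {"slide": [-0.068, 0.067, 0], "turn": [0, 0, -0.01]},
    {"slide": [-0.068, 0.067, 0], "turn": [0, 0, 0]},
    {"slide": [0, 0, 0.1], "turn": [0, 0, 0]},
    {"slide": [0, 0, 0.1], "turn": [0, 0, 0]},
    {"slide": [0, 0, 0.1], "turn": [0, 0, 0]},
  ],
)

```text
t: 2.63
tool_pos: [0.5938, -0.1407, 0.2844]
orientation: [2.287, 2.151, 0.002]
force: [-0.1, -0.6, -0.1]
opening: 0.093
```

>>> arm_command(
  motion=[
    {"slide": [0, 0, 0.02], "turn": [0, 0, 0]},
    {"slide": [0, 0, 0], "turn": [0, 0, 0]},
    {"slide": [0, 0, 0], "turn": [0, 0, 0]},
    {"slide": [0, 0, 0], "turn": [0, 0, 0]},
    {"slide": [0, 0, 0], "turn": [0, 0, 0]},
  ],
)

```text
t: 3.05
tool_pos: [0.5945, -0.1413, 0.2806]
orientation: [2.284, 2.149, 0.004]
force: [0.1, -0.4, 0.7]
opening: 0.0928
```

```bash
python3 go.py .593 -.1462 .008;python3 - <<'E'
from h import *
c=robot.read_camera("wrist"); cv2.imwrite("pics/w3.png",c["pixels"]); print(proj(c,[(.593,-.1462,.062)]))
im=c["pixels"]; m=im.min(2)>110
for x in blobs(m,80): print(x[1:4],onz(c,x[3],.062)[0].round(4))
E
```

```text
t 3.05 pos [ 0.5945 -0.1413  0.2806] tip 0.0945 yaw 1.5099 zax [ 0.0054 -0.0017 -1.    ] F [ 0.1 -0.4  0.7] open 0.0928
shares total [-0.012  -0.0041  0.2162] rows 2.0773338390097686
[[271.32575839 234.05875808]]
(11304, [0, 0, 68, 263], [23.15, 154.35]) [ 0.5324 -0.2959  0.062 ]
(2302, [336, 0, 38, 123], [349.3, 42.81]) [ 0.484  -0.0955  0.062 ]
(45256, [359, 0, 201, 296], [468.78, 136.1]) [ 0.5389 -0.0242  0.062 ]
(5844, [43, 6, 82, 92], [84.14, 50.85]) [ 0.4774 -0.2452  0.062 ]
(2159, [242, 30, 51, 55], [267.14, 56.75]) [ 0.4887 -0.1416  0.062 ]
(808, [79, 208, 42, 38], [100.33, 224.23]) [ 0.5799 -0.255   0.062 ]
(860, [255, 218, 34, 33], [271.49, 234.22]) [ 0.5931 -0.1461  0.062 ]
(4675, [181, 242, 195, 56], [293.42, 281.33]) [ 0.6268 -0.1338  0.062 ]
(318, [98, 279, 29, 17], [108.74, 285.39]) [ 0.623  -0.2583  0.062 ]
(10844, [129, 332, 290, 58], [255.21, 356.0]) [ 0.6839 -0.1639  0.062 ]
```

View pics/w3.png

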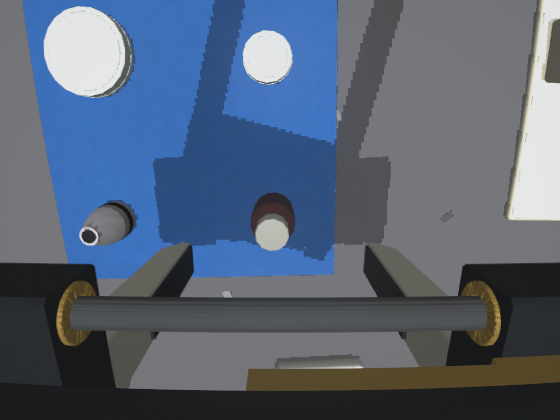

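>>> arm_command(
  motion=[
    {"slide": [-0.012, -0.004, 0.04], "turn": [0, 0, 0]},
    {"slide": [0, 0, 0.04], "turn": [0, 0, 0]},
    {"slide": [0, 0, 0.03], "turn": [0, 0, 0]},
    {"slide": [0, 0, 0], "turn": [0, 0, 0]},
    {"slide": [0, 0, 0], "turn": [0, 0, 0]},
  ],
)

```text
t: 3.52
tool_pos: [0.5912, -0.1459, 0.2328]
orientation: [-2.288, -2.152, 0.001]
force: [-0.3, -0.2, 0.7]
opening: 0.0929
```

```bash
python3 - <<'E'
from h import *
c=robot.read_camera("wrist");cv2.imwrite("pics/w4.png",c["pixels"])
E
for i in 1 2 3; do python3 go.py .593 -.1462 .008; python3 -c "
from h import *
c=robot.read_camera('top')"; done
```

```text
t 3.57 pos [ 0.5916 -0.146   0.2336] tip 0.0475 yaw 1.5095 zax [ 7.e-04 -2.e-04 -1.e+00] F [ 0.3 -1.   0.6] open 0.0931
shares total [-0.0003  0.0035  0.0988] rows 0.9478999453575296
t 3.62 pos [ 0.5918 -0.1461  0.234 ] tip 0.0479 yaw 1.5096 zax [ 1.6e-03 -5.0e-04 -1.0e+00] F [-0.8 -0.7 -0.6] open 0.0926
shares total [-0.0001  0.0028  0.0999] rows 0.9582168755632114
t 3.67 pos [ 0.5919 -0.1461  0.2342] tip 0.0481 yaw 1.5097 zax [ 2.e-03 -6.e-04 -1.e+00] F [-0.3  0.3  1. ] open 0.0934
shares total [-1.000e-04  2.500e-03  1.003e-01] rows 0.9624318308220995
```

View pics/w4.png

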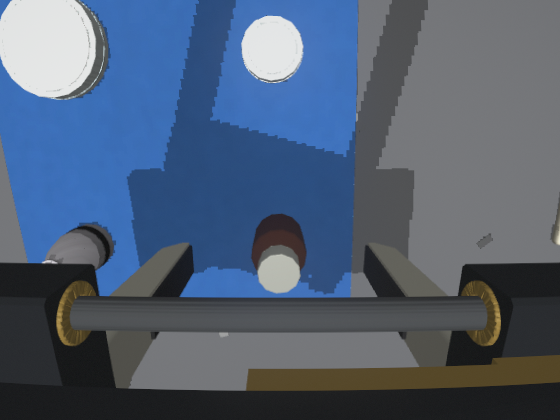

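>>> arm_command(
  motion=[
    {"slide": [0, 0.002, 0.04], "turn": [0, 0, 0]},
    {"slide": [0, 0, 0.04], "turn": [0, 0, 0]},
    {"slide": [0, 0, 0.02], "turn": [0, 0, 0]},
    {"slide": [0, 0, 0], "turn": [0, 0, 0]},
    {"slide": [0, 0, 0], "turn": [0, 0, 0]},
  ],
)

```text
t: 4.13
tool_pos: [0.592, -0.146, 0.1928]
orientation: [-2.288, -2.152, 0.001]
force: [0.2, -0.2, -0.1]
opening: 0.0928
```

>>> arm_command(
  motion=[
    {"slide": [0, 0, 0], "turn": [0, 0, 0]},
    {"slide": [0, 0, 0], "turn": [0, 0, 0]},
    {"slide": [0, 0, 0], "turn": [0, 0, 0]},
    {"slide": [0, 0, 0], "turn": [0, 0, 0]},
    {"slide": [0, 0, 0], "turn": [0, 0, 0]},
  ],
  gripper=20,
)

```text
t: 4.55
tool_pos: [0.5922, -0.1461, 0.1932]
orientation: [2.288, 2.152, 0.001]
force: [0.0, 0.0, -0.7]
opening: 0.064
```

```bash
python3 go.py .593 -.1462 .008
```

```text
t 4.55 pos [ 0.5922 -0.1461  0.1932] tip 0.0071 yaw 1.5095 zax [ 7.e-04 -2.e-04 -1.e+00] F [ 0.   0.  -0.7] open 0.064
shares total [-0.0002  0.0019 -0.0022] rows 0.02789419557279988
```

>>> arm_command(
  motion=[
    {"slide": [0, 0, 0], "turn": [0, 0, 0]},
    {"slide": [0, 0, 0], "turn": [0, 0, 0]},
    {"slide": [0, 0, 0], "turn": [0, 0, 0]},
    {"slide": [0, 0, 0], "turn": [0, 0, 0]},
    {"slide": [0, 0, 0], "turn": [0, 0, 0]},
  ],
  gripper=10,
  grip_force=15,
)

```text
t: 4.97
tool_pos: [0.592, -0.146, 0.1927]
orientation: [-2.288, -2.152, 0.0]
force: [-0.5, -0.6, 0.5]
opening: 0.0316
```

>>> arm_command(
  motion=[
    {"slide": [0, 0, 0], "turn": [0, 0, 0]},
    {"slide": [0, 0, 0], "turn": [0, 0, 0]},
    {"slide": [0, 0, 0], "turn": [0, 0, 0]},
    {"slide": [0, 0, 0], "turn": [0, 0, 0]},
    {"slide": [0, 0, -0.02], "turn": [0, 0, 0]},
  ],
  gripper=10,
)

```text
t: 5.38
tool_pos: [0.5912, -0.1457, 0.1991]
orientation: [-2.286, -2.15, 0.002]
force: [-0.3, 0.4, -1.7]
opening: 0.0316
```

>>> arm_command(
  motion=[
    {"slide": [0, 0, -0.05], "turn": [0, 0, 0]},
    {"slide": [0, 0, -0.1], "turn": [0, 0, 0]},
    {"slide": [0, 0, -0.1], "turn": [0, 0, 0]},
    {"slide": [0, 0, -0.05], "turn": [0, 0, 0]},
    {"slide": [0, 0, 0], "turn": [0, 0, 0]},
  ],
)

```text
t: 5.8
tool_pos: [0.594, -0.1466, 0.3289]
orientation: [2.281, 2.146, 0.008]
force: [-0.1, 0.3, 0.5]
opening: 0.0313
```

```bash
python3 go.py .5636 .0786; python3 - <<'E'
from h import *
c=robot.read_camera("wrist");cv2.imwrite("pics/w5.png",c["pixels"])
E
```

```text
t 5.8 pos [ 0.594  -0.1466  0.3289] tip 0.1428 yaw 1.5096 zax [ 0.0108 -0.0037 -0.9999] F [-0.1  0.3  0.5] open 0.0313
shares total [ 0.5574 -0.1104 -0.0029] rows 5.450245014138071
```

View pics/w5.png

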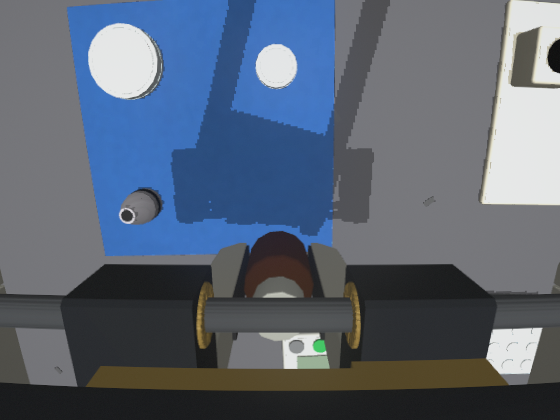

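>>> arm_command(
  motion=[
    {"slide": [0.06, -0.012, 0], "turn": [0, 0, 0]},
    {"slide": [0.1, -0.02, 0], "turn": [0, 0, 0]},
    {"slide": [0.1, -0.02, 0], "turn": [0, 0, 0]},
    {"slide": [0.1, -0.02, 0], "turn": [0, 0, 0]},
    {"slide": [0.1, -0.02, 0], "turn": [0, 0, 0]},
  ],
)

```text
t: 6.27
tool_pos: [0.5653, 0.0414, 0.3189]
orientation: [-2.288, -2.15, 0.003]
force: [0.7, 0.4, -0.5]
opening: 0.0314
```

>>> arm_command(
  motion=[
    {"slide": [0.06, -0.012, 0], "turn": [0, 0, 0]},
    {"slide": [0.03, -0.006, 0], "turn": [0, 0, 0]},
    {"slide": [0, 0, 0], "turn": [0, 0, 0]},
    {"slide": [0, 0, 0], "turn": [0, 0, 0]},
    {"slide": [0, 0, 0], "turn": [0, 0, 0]},
  ],
)

```text
t: 6.68
tool_pos: [0.5617, 0.0752, 0.3201]
orientation: [-2.289, -2.151, 0.002]
force: [0.1, 0.5, 0.2]
opening: 0.0313
```

```bash
python3 - <<'E'
from h import *
c=robot.read_camera("wrist");cv2.imwrite("pics/w6.png",c["pixels"])
m=c["pixels"].min(2)>150; m[230:]=0
for b in blobs(m,300): print(b[1:4])
E
python3 go.py .5636 .0786
```

```text
(44275, [250, 55, 289, 175], [386.18, 143.17])
(1136, [7, 110, 37, 40], [24.96, 129.39])
t 6.73 pos [0.5618 0.0749 0.3203] tip 0.1342 yaw 1.5081 zax [-7.e-04 -5.e-04 -1.e+00] F [ 0.  -0.9  0.4] open 0.0315
shares total [ 0.0095  0.004  -0.    ] rows 0.09905528229386333
```

View pics/w6.png

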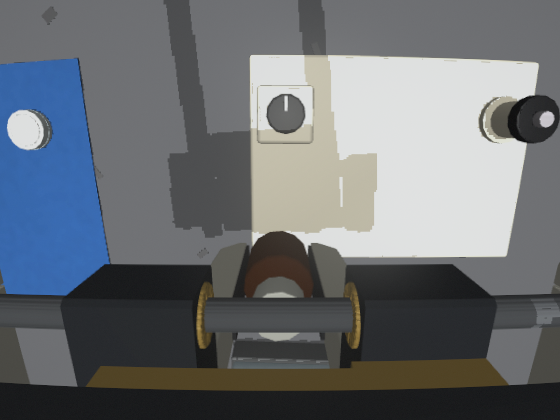

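```bash
cat > plate.py <<'E'
from h import *
c=robot.read_camera("wrist"); im=c["pixels"]
hsv=cv2.cvtColor(im,cv2.COLOR_BGR2HSV)
m=(im.max(2)>140)
def edge(u0,v0,u1,v1,z=.008):
    """edge pts crossing search: returns world line points"""
    return onz(c,[(u0,v0),(u1,v1)],z)
g=im.max(2).astype(float)
def vcross(u,va,vb,thr=130):
    col=g[va:vb,u]; i=np.where(np.diff((col>thr).astype(int))!=0)[0]
    return [va+k+(thr-col[k])/(col[k+1]-col[k]) for k in i]
def hcross(v,ua,ub,thr=130):
    row=g[v,ua:ub]; i=np.where(np.diff((row>thr).astype(int))!=0)[0]
    return [ua+k+(thr-row[k])/(row[k+1]-row[k]) for k in i]
near=[(u,vcross(u,45,75)[0]) for u in list(range(260,300,4))+list(range(340,520,6)) if vcross(u,45,75)]
far=[(u,vcross(u,245,270)[-1]) for u in range(390,500,6) if vcross(u,245,270)]
left=[(hcross(v,230,275)[0],v) for v in list(range(62,80,3))+list(range(150,225,4)) if hcross(v,230,275)]
right=[(hcross(v,500,545)[-1],v) for v in range(150,250,4) if hcross(v,500,545)]
L={}
for n,p in dict(near=near,far=far,left=left,right=right).items():
    P=onz(c,p,.008)[:,:2]; l=cv2.fitLine(P.astype(np.float32),cv2.DIST_HUBER,0,1e-4,1e-4).ravel(); L[n]=l
    d=l[:2]; r=np.abs((P-l[2:])@np.array([-d[1],d[0]]))
    print(n,len(p),l.round(4),"yaw",round(np.arctan2(*( (-d[0],d[1]) if abs(d[1])>.5 else (d[1],d[0])) ) if abs(d[1])<=.5 else np.arctan(-d[0]/d[1]),4),"res",r.max().round(4))
def X(a,b):
    l,k=L[a],L[b]; s=np.linalg.solve(np.c_[l[:2],-k[:2]],k[2:]-l[2:]); return l[2:]+s[0]*l[:2]
Q=np.array([X("near","left"),X("far","left"),X("far","right"),X("near","right")]); print(Q.round(4).tolist(),np.linalg.norm(Q-np.roll(Q,-1,0),axis=1).round(4),"centre",Q.mean(0).round(4))
mm=np.zeros(g.shape,bool); mm[85:140,258:312]=g[85:140,258:312]<80
for b in blobs(mm,200): print("dial",b[1:4],onz(c,b[3],.060).round(4))
E
python3 plate.py
```

```text
near 40 [0.0684 0.9977 0.4408 0.176 ] yaw -0.0685 res 0.0005
far 19 [0.0691 0.9976 0.6246 0.2378] yaw -0.0691 res 0.0004
left 25 [ 0.9979 -0.0653  0.5203  0.0528] yaw -0.0654 res 0.0002
right 25 [ 0.9978 -0.0656  0.574   0.2983] yaw -0.0657 res 0.0004
[[0.4327000081539154, 0.05849999934434891], [0.6114000082015991, 0.046799998730421066], [0.628600001335144, 0.2946999967098236], [0.4498000144958496, 0.30649998784065247]] [0.1791 0.2485 0.1792 0.2485] centre [0.5306 0.1766]
```

```bash
python3 go.py .5635 .079 .0133
```

```text
t 6.78 pos [0.5618 0.0748 0.3204] tip 0.1343 yaw 1.5078 zax [-6.e-04 -4.e-04 -1.e+00] F [-0.5 -0.3 -0.4] open 0.0314
shares total [0.0108 0.0037 0.3024] rows 2.902948586320092
```

>>> arm_command(
  motion=[
    {"slide": [0.011, 0.004, 0.05], "turn": [0, 0, 0.008]},
    {"slide": [0, 0, 0.09], "turn": [0, 0, 0]},
    {"slide": [0, 0, 0.07], "turn": [0, 0, 0]},
    {"slide": [0, 0, 0.03], "turn": [0, 0, 0]},
    {"slide": [0, 0, 0], "turn": [0, 0, 0]},
  ],
)

```text
t: 7.2
tool_pos: [0.5618, 0.0794, 0.2209]
orientation: [-2.291, -2.143, 0.009]
force: [-0.6, 0.2, -1.2]
opening: 0.0313
```

>>> arm_command(
  motion=[
    {"slide": [0, 0, 0.02], "turn": [0, 0, 0]},
    {"slide": [0, 0, 0.01], "turn": [0, 0, 0]},
    {"slide": [0, 0, 0], "turn": [0, 0, 0]},
    {"slide": [0, 0, 0], "turn": [0, 0, 0]},
    {"slide": [0, 0, 0], "turn": [0, 0, 0]},
  ],
)

```text
t: 7.62
tool_pos: [0.5641, 0.0806, 0.214]
orientation: [2.292, 2.147, 0.002]
force: [-0.0, 0.3, -0.4]
opening: 0.0315
```

```bash
python3 go.py .5635 .079 .0133
```

```text
t 7.62 pos [0.5641 0.0806 0.214 ] tip 0.0279 yaw 1.5056 zax [ 1.9e-03  1.0e-04 -1.0e+00] F [-0.   0.3 -0.4] open 0.0315
shares total [-0.0041 -0.0012  0.0365] rows 0.3526527934833313
```

>>> arm_command(
  motion=[
    {"slide": [-0.004, 0, 0.015], "turn": [0, 0, 0]},
    {"slide": [0, 0, 0.012], "turn": [0, 0, 0]},
    {"slide": [0, 0, 0.006], "turn": [0, 0, 0]},
    {"slide": [0, 0, 0], "turn": [0, 0, 0]},
    {"slide": [0, 0, 0], "turn": [0, 0, 0]},
  ],
)

```text
t: 8.03
tool_pos: [0.5632, 0.079, 0.1991]
orientation: [-2.292, -2.147, 0.001]
force: [-0.9, 0.1, -0.9]
opening: 0.0315
```

>>> arm_command(
  motion=[
    {"slide": [0, 0, 0], "turn": [0, 0, 0]},
    {"slide": [0, 0, 0], "turn": [0, 0, 0]},
    {"slide": [0, 0, 0], "turn": [0, 0, 0]},
    {"slide": [0, 0, 0], "turn": [0, 0, 0]},
    {"slide": [0, 0, 0], "turn": [0, 0, 0]},
  ],
)

```text
t: 8.45
tool_pos: [0.5634, 0.079, 0.1996]
orientation: [2.293, 2.148, 0.0]
force: [0.3, -1.4, -0.6]
opening: 0.0315
```

```bash
python3 go.py .5635 .079 .0133; python3 - <<'E'
from h import *
for n in("scene","wrist"):
    c=robot.read_camera(n);cv2.imwrite(f"pics/{n}7.png",c["pixels"] if n=="wrist" else cv2.resize(c["pixels"][170:290,260:440],None,fx=4,fy=4))
E
```

```text
t 8.45 pos [0.5634 0.079  0.1996] tip 0.0135 yaw 1.5055 zax [ 1.e-04  0.e+00 -1.e+00] F [ 0.3 -1.4 -0.6] open 0.0315
shares total [0.0001 0.0002 0.0005] rows 0.00566410601260405
```

View pics/scene7.png

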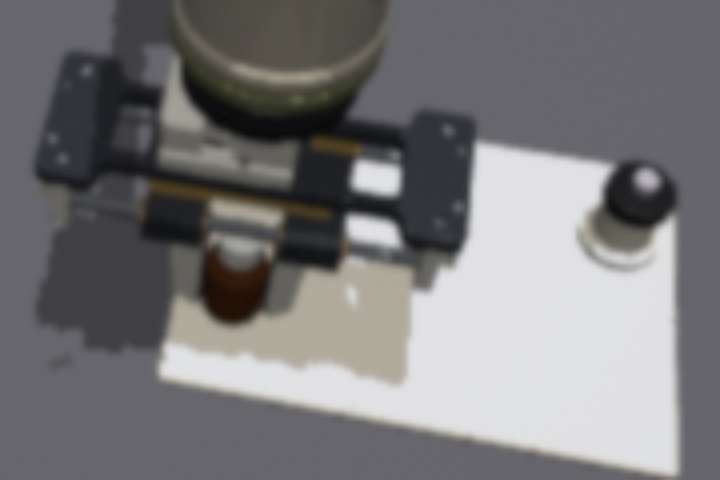

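>>> arm_command(
  motion=[
    {"slide": [0, 0, 0.001], "turn": [0, 0, 0]},
    {"slide": [0, 0, 0], "turn": [0, 0, 0]},
    {"slide": [0, 0, 0], "turn": [0, 0, 0]},
    {"slide": [0, 0, 0], "turn": [0, 0, 0]},
    {"slide": [0, 0, 0], "turn": [0, 0, 0]},
  ],
  gripper=65,
)

```text
t: 8.97
tool_pos: [0.5634, 0.079, 0.1992]
orientation: [2.293, 2.148, 0.0]
force: [0.4, -0.4, -1.0]
opening: 0.0587
```

>>> arm_command(
  motion=[
    {"slide": [0, 0, -0.02], "turn": [0, 0, 0]},
    {"slide": [0, 0, -0.06], "turn": [0, 0, 0]},
    {"slide": [0, 0, -0.1], "turn": [0, 0, 0]},
    {"slide": [0, 0, -0.1], "turn": [0, 0, 0]},
    {"slide": [0, 0, -0.1], "turn": [0, 0, 0]},
  ],
  gripper=65,
)

```text
t: 9.38
tool_pos: [0.5629, 0.0789, 0.3531]
orientation: [-2.292, -2.147, 0.001]
force: [1.1, -0.1, 0.2]
opening: 0.0603
```

```bash
python3 go.py .5915 -.2735 ; python3 - <<'E'
from h import *
for n in("top","wrist"):
    c=robot.read_camera(n);cv2.imwrite(f"pics/{n}8.png",c["pixels"])
E
```

```text
t 9.38 pos [0.5629 0.0789 0.3531] tip 0.167 yaw 1.5055 zax [-7.e-04 -0.e+00 -1.e+00] F [ 1.1 -0.1  0.2] open 0.0603
shares total [-0.8745  0.1289 -0.    ] rows 8.47935710445905
```

View pics/wrist8.png

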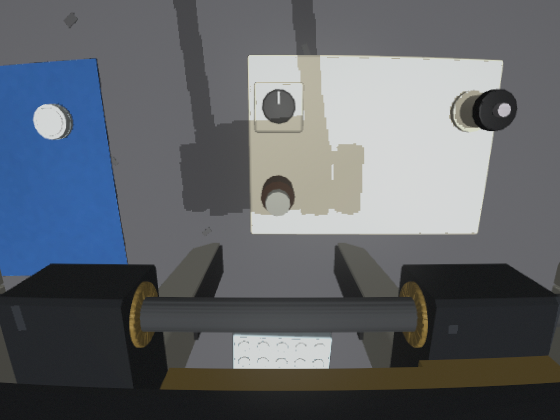

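```bash
python3 - <<'E'
from h import *
c=robot.read_camera("wrist"); im=c["pixels"]; g=im.max(2)
cv2.imwrite("pics/w9c.png",cv2.resize(im[70:225,240:320],None,fx=4,fy=4,interpolation=cv2.INTER_NEAREST))
m=np.zeros(g.shape,bool); m[88:126,262:296]=g[88:126,262:296]<90
for b in blobs(m,100): print("dial",b[1:4],onz(c,b[3],.060).round(4))
hs=cv2.cvtColor(im,cv2.COLOR_BGR2HSV)
print(im[203,278],im[203,250],im[185,278])
E
python3 plate.py 2>&1 | tail -3
```

```text
dial (219, [262, 88, 33, 35], [277.83, 107.3]) [[0.4864 0.0843 0.06  ]]
[159 169 167] [123 136 140] [51 59 73]
      ~~~~~~~~~~~~~~~~~~~^^^^^^^^^^^^^^^^^^^^^^^^^^^^^^^^^^^^^^^^^^^^^^^^^^^^^^^^^^^^^^^^^^^^^^^^^^^
cv2.error: OpenCV(4.12.0) /io/opencv/modules/calib3d/src/undistort.dispatch.cpp:347: error: (-215:Assertion failed) CV_IS_MAT(_src) && CV_IS_MAT(_dst) && (_src->rows == 1 || _src->cols == 1) && (_dst->rows == 1 || _dst->cols == 1) && _src->cols + _src->rows - 1 == _dst->rows + _dst->cols - 1 && (CV_MAT_TYPE(_src->type) == CV_32FC2 || CV_MAT_TYPE(_src->type) == CV_64FC2) && (CV_MAT_TYPE(_dst->type) == CV_32FC2 || CV_MAT_TYPE(_dst->type) == CV_64FC2) in function 'cvUndistortPointsInternal'
```

View pics/w9c.png

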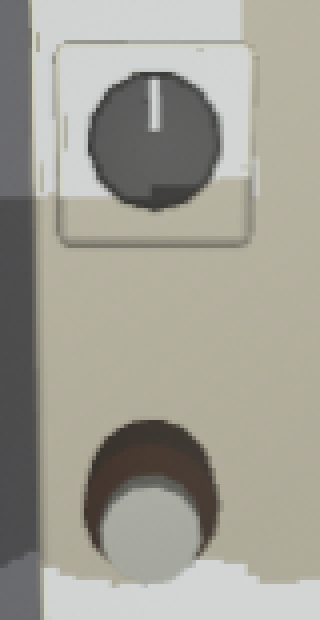

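```bash
python3 - <<'E'
from h import *
c=robot.read_camera("wrist")
d=onz(c,[(278.1,104.9)],.060)[0]; b=onz(c,[(277.7,203.1)],.068)[0]; v=(b-d)[:2]; e=np.array([.9978,-.067])
print(d,b,v@e,v@[.067,.9978])
E
python3 go.py .5915 -.2735
```

```text
[0.48025717 0.08439772 0.06      ] [0.55836589 0.07887809 0.068     ] 0.07830668805313086 -0.00027419662264760593
t 9.63 pos [0.5633 0.079  0.3515] tip 0.1654 yaw 1.5055 zax [ 7.e-04  0.e+00 -1.e+00] F [-0.6 -0.4 -0.8] open 0.0606
shares total [-0.8747  0.1279  0.    ] rows 8.479341539736977
```

```bash
python3 - <<'E'
from h import *
c=robot.read_camera("wrist"); im=c["pixels"]; g=im.max(2)
cv2.imwrite("pics/w10c.png",cv2.resize(im[70:225,240:320],None,fx=4,fy=4,interpolation=cv2.INTER_NEAREST))
np.savez("c10.npz",**{k:np.array(v) for k,v in c.items()})
E
```

```text
(no output)
```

View pics/w10c.png

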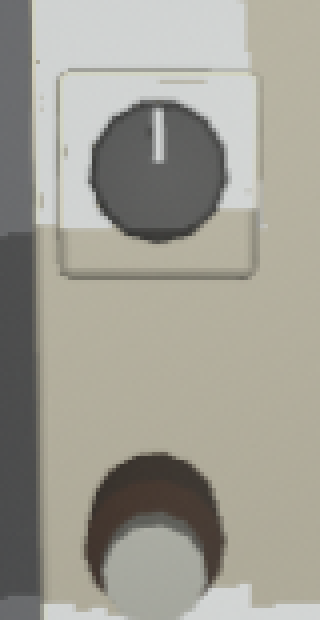

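```bash
python3 - <<'E'
from h import *
c=dict(np.load("c10.npz"))
px=lambda x,y:(240+x/4-.375,70+y/4-.375)
d=onz(c,[px(158.5,171)],.060)[0]; b=onz(c,[px(156,568)],.068)[0]; v=(b-d)[:2]; e=np.array([.9978,-.067])
print(d,b,v@e,v@[.067,.9978]); print(proj(c,[(.4845,.0845,.06),(.5643,.0790,.068)]))
# plate edges z check: bottle underside back rim etc
E
```

```text
[0.48435006 0.08482728 0.06      ] [0.56335467 0.07910309 0.068     ] 0.07921432055864389 -0.00041828371476060344
[[278.8503663  112.59814789]
 [278.57579017 212.73737937]]
```

>>> arm_command(
  motion=[
    {"slide": [-0.06, 0.009, 0], "turn": [0, 0, 0]},
    {"slide": [-0.1, 0.015, 0], "turn": [0, 0, 0]},
    {"slide": [-0.1, 0.015, 0], "turn": [0, 0, 0]},
    {"slide": [-0.1, 0.015, 0], "turn": [0, 0, 0]},
    {"slide": [-0.1, 0.015, 0], "turn": [0, 0, 0]},
  ],
)

```text
t: 10.1
tool_pos: [0.5781, -0.1079, 0.3487]
orientation: [-2.289, -2.146, 0.003]
force: [-0.4, 0.4, -0.5]
opening: 0.0602
```

>>> arm_command(
  motion=[
    {"slide": [-0.1, 0.015, 0], "turn": [0, 0, 0]},
    {"slide": [-0.1, 0.015, 0], "turn": [0, 0, 0]},
    {"slide": [-0.1, 0.015, 0], "turn": [0, 0, 0]},
    {"slide": [-0.08, 0.01, 0], "turn": [0, 0, 0]},
    {"slide": [-0.03, 0, 0], "turn": [0, 0, 0]},
  ],
)

```text
t: 10.52
tool_pos: [0.589, -0.2757, 0.3482]
orientation: [-2.294, -2.142, 0.004]
force: [-0.3, -0.5, 0.6]
opening: 0.061
```

>>> arm_command(
  motion=[
    {"slide": [0, 0, 0], "turn": [0, 0, 0]},
    {"slide": [0, 0, 0], "turn": [0, 0, 0]},
    {"slide": [0, 0, 0], "turn": [0, 0, 0]},
    {"slide": [0, 0, 0], "turn": [0, 0, 0]},
    {"slide": [0, 0, 0], "turn": [0, 0, 0]},
  ],
)

```text
t: 10.93
tool_pos: [0.5904, -0.2699, 0.351]
orientation: [-2.29, -2.15, -0.0]
force: [-0.1, -0.4, -0.4]
opening: 0.0603
```

```bash
python3 go.py .5915 -.2735; python3 - <<'E'
from h import *
c=robot.read_camera("wrist"); im=c["pixels"]
print(proj(c,[(.5915,-.2735,.047)]))
cv2.imwrite("pics/w11.png",im)
cv2.imwrite("pics/w11c.png",cv2.resize(im[170:260,220:340],None,fx=5,fy=5,interpolation=cv2.INTER_NEAREST))
np.savez("c11.npz",**{k:np.array(v) for k,v in c.items()})
E
```

```text
t 10.93 pos [ 0.5904 -0.2699  0.351 ] tip 0.1649 yaw 1.5074 zax [-2.e-04  4.e-04 -1.e+00] F [-0.1 -0.4 -0.4] open 0.0603
shares total [-0.0088  0.0033 -0.    ] rows 0.08978073634204087
[[274.3685361  207.40259064]]
```

View pics/w11c.png

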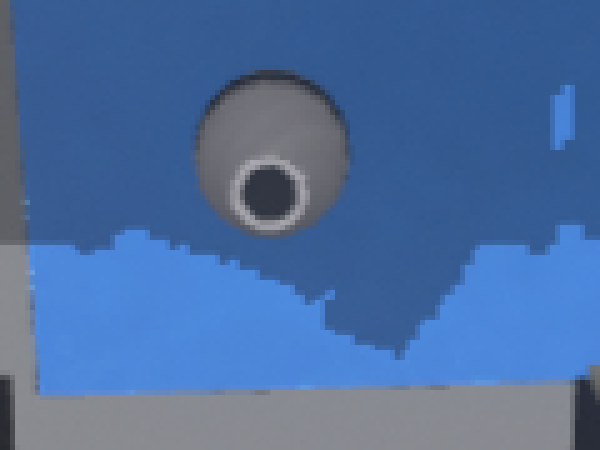

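```bash
python3 - <<'E'
from h import *
c=dict(np.load("c11.npz")); print(onz(c,[(273.5,208.0)],.047))
E
python3 go.py .592 -.2744 .0055
```

```text
[[ 0.59199524 -0.27430599  0.047     ]]
t 10.98 pos [ 0.5904 -0.2701  0.3512] tip 0.1651 yaw 1.5073 zax [ 0.e+00  2.e-04 -1.e+00] F [-0.3 -0.1 -0.6] open 0.0605
shares total [-0.0106  0.0046  0.399 ] rows 3.8291124935752334
```

>>> arm_command(
  motion=[
    {"slide": [-0.01, 0.004, 0.05], "turn": [0, 0, 0]},
    {"slide": [0, 0, 0.08], "turn": [0, 0, 0]},
    {"slide": [0, 0, 0.08], "turn": [0, 0, 0]},
    {"slide": [0, 0, 0.04], "turn": [0, 0, 0]},
    {"slide": [0, 0, 0], "turn": [0, 0, 0]},
  ],
)

```text
t: 11.4
tool_pos: [0.5897, -0.2737, 0.2457]
orientation: [-2.286, -2.143, 0.004]
force: [-0.3, 0.4, -0.6]
opening: 0.0604
```

>>> arm_command(
  motion=[
    {"slide": [0, 0, 0.02], "turn": [0, 0, 0]},
    {"slide": [0, 0, 0], "turn": [0, 0, 0]},
    {"slide": [0, 0, 0], "turn": [0, 0, 0]},
    {"slide": [0, 0, 0], "turn": [0, 0, 0]},
    {"slide": [0, 0, 0], "turn": [0, 0, 0]},
  ],
)

```text
t: 11.82
tool_pos: [0.5921, -0.2759, 0.2449]
orientation: [2.291, 2.146, 0.001]
force: [-0.7, -0.4, 0.7]
opening: 0.0605
```

```bash
python3 go.py .592 -.2744 .0055
```

```text
t 11.82 pos [ 0.5921 -0.2759  0.2449] tip 0.0588 yaw 1.5055 zax [ 0.0023 -0.0013 -1.    ] F [-0.7 -0.4  0.7] open 0.0605
shares total [ 0.0039 -0.0008  0.1333] rows 1.278871664368974
```

>>> arm_command(
  motion=[
    {"slide": [0.003, 0, 0.04], "turn": [0, 0, 0]},
    {"slide": [0, 0, 0.04], "turn": [0, 0, 0]},
    {"slide": [0, 0, 0.03], "turn": [0, 0, 0]},
    {"slide": [0, 0, 0.015], "turn": [0, 0, 0]},
    {"slide": [0, 0, 0.008], "turn": [0, 0, 0]},
  ],
)

```text
t: 12.23
tool_pos: [0.5912, -0.2743, 0.1888]
orientation: [-2.292, -2.147, 0.001]
force: [-0.4, 0.2, -1.3]
opening: 0.0606
```

>>> arm_command(
  motion=[
    {"slide": [0, 0, 0], "turn": [0, 0, 0]},
    {"slide": [0, 0, 0], "turn": [0, 0, 0]},
    {"slide": [0, 0, 0], "turn": [0, 0, 0]},
    {"slide": [0, 0, 0], "turn": [0, 0, 0]},
    {"slide": [0, 0, 0], "turn": [0, 0, 0]},
  ],
)

```text
t: 12.65
tool_pos: [0.5919, -0.2746, 0.1908]
orientation: [2.292, 2.147, 0.001]
force: [0.0, 0.6, 0.3]
opening: 0.0605
```

```bash
python3 go.py .592 -.2744 .0055
```

```text
t 12.65 pos [ 0.5919 -0.2746  0.1908] tip 0.0047 yaw 1.5055 zax [ 1.1e-03 -6.0e-04 -1.0e+00] F [0.  0.6 0.3] open 0.0605
shares total [ 0.0006  0.0003 -0.0021] rows 0.020824562754778484
```

Positioned well, so I'll close on the lens and lift it.

>>> arm_command(
  motion=[
    {"slide": [0, 0, 0], "turn": [0, 0, 0]},
    {"slide": [0, 0, 0], "turn": [0, 0, 0]},
    {"slide": [0, 0, 0], "turn": [0, 0, 0]},
    {"slide": [0, 0, 0], "turn": [0, 0, 0]},
    {"slide": [0, 0, 0], "turn": [0, 0, 0]},
  ],
  gripper=10,
  grip_force=25,
)

```text
t: 13.07
tool_pos: [0.5916, -0.2744, 0.1899]
orientation: [-2.293, -2.148, 0.0]
force: [0.5, -0.5, 0.3]
opening: 0.0316
```

>>> arm_command(
  motion=[
    {"slide": [0, 0, 0], "turn": [0, 0, 0]},
    {"slide": [0, 0, 0], "turn": [0, 0, 0]},
    {"slide": [0, 0, 0], "turn": [0, 0, 0]},
    {"slide": [0, 0, 0], "turn": [0, 0, 0]},
    {"slide": [0, 0, 0], "turn": [0, 0, 0]},
  ],
)

```text
t: 13.48
tool_pos: [0.5916, -0.2744, 0.1899]
orientation: [-2.293, -2.148, 0.0]
force: [0.1, -0.1, -0.8]
opening: 0.029
```

```bash
python3 go.py .592 -.2744 .0055
```

```text
t 13.48 pos [ 0.5916 -0.2744  0.1899] tip 0.0038 yaw 1.5055 zax [-1.e-04  0.e+00 -1.e+00] F [ 0.1 -0.1 -0.8] open 0.029
shares total [ 0.0002  0.0011 -0.0042] rows 0.04137381462243228
```

>>> arm_command(
  motion=[
    {"slide": [0, 0, -0.02], "turn": [0, 0, 0]},
    {"slide": [0, 0, -0.08], "turn": [0, 0, 0]},
    {"slide": [0, 0, -0.1], "turn": [0, 0, 0]},
    {"slide": [0, 0, -0.1], "turn": [0, 0, 0]},
    {"slide": [0, 0, -0.06], "turn": [0, 0, 0]},
  ],
)

```text
t: 13.9
tool_pos: [0.5922, -0.2748, 0.3397]
orientation: [2.289, 2.144, 0.002]
force: [0.7, -0.0, -0.8]
opening: 0.0296
```

```bash
python3 go.py .5768 .2686; python3 - <<'E'
from h import *
c=robot.read_camera("wrist");cv2.imwrite("pics/w12.png",c["pixels"])
E
```

```text
t 13.9 pos [ 0.5922 -0.2748  0.3397] tip 0.1536 yaw 1.5055 zax [ 0.0047 -0.0027 -1.    ] F [ 0.7 -0.  -0.8] open 0.0296
shares total [ 1.353  -0.127  -0.0038] rows 13.035282524153699
```

View pics/w12.png

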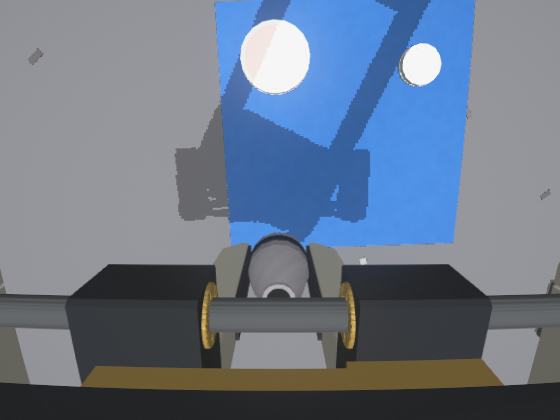

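>>> arm_command(
  motion=[
    {"slide": [0.06, -0.006, 0], "turn": [0, 0, 0]},
    {"slide": [0.1, -0.01, 0], "turn": [0, 0, 0]},
    {"slide": [0.1, -0.01, 0], "turn": [0, 0, 0]},
    {"slide": [0.1, -0.01, 0], "turn": [0, 0, 0]},
    {"slide": [0.1, -0.01, 0], "turn": [0, 0, 0]},
  ],
)

```text
t: 14.37
tool_pos: [0.5847, -0.0881, 0.3341]
orientation: [-2.294, -2.147, -0.0]
force: [0.9, 0.4, -2.4]
opening: 0.0297
```

>>> arm_command(
  motion=[
    {"slide": [0.1, -0.01, 0], "turn": [0, 0, 0]},
    {"slide": [0.1, -0.01, 0], "turn": [0, 0, 0]},
    {"slide": [0.1, -0.01, 0], "turn": [0, 0, 0]},
    {"slide": [0.1, -0.01, 0], "turn": [0, 0, 0]},
    {"slide": [0.1, -0.01, 0], "turn": [0, 0, 0]},
  ],
)

```text
t: 14.78
tool_pos: [0.5777, 0.1132, 0.3343]
orientation: [2.293, 2.147, 0.0]
force: [1.6, 0.0, -1.9]
opening: 0.0291
```

>>> arm_command(
  motion=[
    {"slide": [0.1, -0.01, 0], "turn": [0, 0, 0]},
    {"slide": [0.1, -0.01, 0], "turn": [0, 0, 0]},
    {"slide": [0.1, -0.01, 0], "turn": [0, 0, 0]},
    {"slide": [0.06, -0.005, 0], "turn": [0, 0, 0]},
    {"slide": [0.02, 0, 0], "turn": [0, 0, 0]},
  ],
)

```text
t: 15.2
tool_pos: [0.5732, 0.2678, 0.334]
orientation: [-2.288, -2.151, -0.001]
force: [-0.8, -0.1, -1.2]
opening: 0.0292
```

>>> arm_command(
  motion=[
    {"slide": [0, 0, 0], "turn": [0, 0, 0]},
    {"slide": [0, 0, 0], "turn": [0, 0, 0]},
    {"slide": [0, 0, 0], "turn": [0, 0, 0]},
    {"slide": [0, 0, 0], "turn": [0, 0, 0]},
    {"slide": [0, 0, 0], "turn": [0, 0, 0]},
  ],
)

```text
t: 15.62
tool_pos: [0.5746, 0.2623, 0.334]
orientation: [2.295, 2.145, -0.0]
force: [1.3, -1.0, -1.3]
opening: 0.0293
```

```bash
python3 go.py .5768 .2686 .05; python3 - <<'E'
from h import *
c=robot.read_camera("wrist");cv2.imwrite("pics/w13.png",c["pixels"])
E
```

```text
t 15.62 pos [0.5746 0.2623 0.334 ] tip 0.1479 yaw 1.5035 zax [ 1.e-04 -2.e-04 -1.e+00] F [ 1.3 -1.  -1.3] open 0.0293
shares total [0.016  0.0043 0.2448] rows 2.3538650305319773
```

View pics/w13.png

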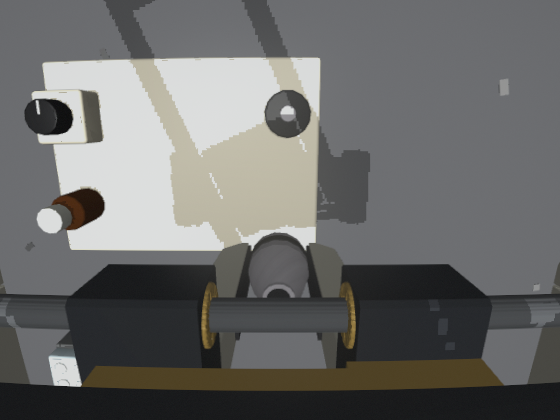

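```bash
python3 - <<'E'
from h import *
c=robot.read_camera("wrist"); im=c["pixels"]
print(onz(c,[(288,113.5)],.062), proj(c,[(.497,.274,.062)]))
m=im.max(2)<70; m[:85]=0;m[145:]=0;m[:,:255]=0;m[:,315:]=0
for b in blobs(m,300): print(b[1:4], onz(c,b[3],.058))
E
```

```text
[[0.49746473 0.27476578 0.062     ]] [[286.92312455 112.92175038]]
(737, [267, 91, 43, 47], [295.2, 116.47]) [[0.4998426 0.2801462 0.058    ]]
```

>>> arm_command(
  motion=[
    {"slide": [0.016, 0.004, 0.04], "turn": [0, 0, 0]},
    {"slide": [0, 0, 0.08], "turn": [0, 0, 0]},
    {"slide": [0, 0, 0.08], "turn": [0, 0, 0]},
    {"slide": [0, 0, 0.04], "turn": [0, 0, 0]},
    {"slide": [0, 0, 0.01], "turn": [0, 0, 0]},
  ],
)

```text
t: 16.13
tool_pos: [0.5745, 0.269, 0.2292]
orientation: [-2.291, -2.145, 0.01]
force: [0.6, -0.5, -1.1]
opening: 0.0295
```

>>> arm_command(
  motion=[
    {"slide": [0, 0, 0], "turn": [0, 0, 0]},
    {"slide": [0, 0, 0], "turn": [0, 0, 0]},
    {"slide": [0, 0, 0], "turn": [0, 0, 0]},
    {"slide": [0, 0, 0], "turn": [0, 0, 0]},
    {"slide": [0, 0, 0], "turn": [0, 0, 0]},
  ],
)

```text
t: 16.55
tool_pos: [0.5769, 0.2704, 0.2358]
orientation: [2.292, 2.147, 0.004]
force: [0.1, 0.2, -0.9]
opening: 0.0295
```

```bash
python3 go.py .5768 .2686 .0105
```

```text
t 16.55 pos [0.5769 0.2704 0.2358] tip 0.0497 yaw 1.5055 zax [ 0.0027  0.001  -1.    ] F [ 0.1  0.2 -0.9] open 0.0295
shares total [-0.0045 -0.0003  0.0979] rows 0.9403937466475794
```

>>> arm_command(
  motion=[
    {"slide": [-0.003, 0, 0.04], "turn": [0, 0, 0]},
    {"slide": [0, 0, 0.03], "turn": [0, 0, 0]},
    {"slide": [0, 0, 0.016], "turn": [0, 0, 0]},
    {"slide": [0, 0, 0.006], "turn": [0, 0, 0]},
    {"slide": [0, 0, 0], "turn": [0, 0, 0]},
  ],
)

```text
t: 16.97
tool_pos: [0.5759, 0.2689, 0.1965]
orientation: [-2.292, -2.147, 0.002]
force: [-0.4, -0.2, -1.3]
opening: 0.0292
```

>>> arm_command(
  motion=[
    {"slide": [0, 0, 0], "turn": [0, 0, 0]},
    {"slide": [0, 0, 0], "turn": [0, 0, 0]},
    {"slide": [0, 0, 0], "turn": [0, 0, 0]},
    {"slide": [0, 0, 0], "turn": [0, 0, 0]},
    {"slide": [0, 0, 0], "turn": [0, 0, 0]},
  ],
)

```text
t: 17.38
tool_pos: [0.5763, 0.2689, 0.1973]
orientation: [2.293, 2.148, 0.0]
force: [-0.6, -0.6, -0.4]
opening: 0.0296
```

```bash
python3 go.py .5768 .2688 .01
```

```text
t 17.38 pos [0.5763 0.2689 0.1973] tip 0.0112 yaw 1.5055 zax [ 3.e-04  1.e-04 -1.e+00] F [-0.6 -0.6 -0.4] open 0.0296
shares total [-0.0003  0.0013  0.0031] rows 0.03251452903004002
```

>>> arm_command(
  motion=[
    {"slide": [0, 0.001, 0.003], "turn": [0, 0, 0]},
    {"slide": [0, 0, 0], "turn": [0, 0, 0]},
    {"slide": [0, 0, 0], "turn": [0, 0, 0]},
    {"slide": [0, 0, 0], "turn": [0, 0, 0]},
    {"slide": [0, 0, 0], "turn": [0, 0, 0]},
  ],
)

```text
t: 17.8
tool_pos: [0.5766, 0.2689, 0.1959]
orientation: [-2.293, -2.148, 0.0]
force: [0.2, -0.7, -0.7]
opening: 0.0293
```

>>> arm_command(
  motion=[
    {"slide": [0, 0, 0], "turn": [0, 0, 0]},
    {"slide": [0, 0, 0], "turn": [0, 0, 0]},
    {"slide": [0, 0, 0], "turn": [0, 0, 0]},
    {"slide": [0, 0, 0], "turn": [0, 0, 0]},
    {"slide": [0, 0, 0], "turn": [0, 0, 0]},
  ],
  gripper=65,
)

```text
t: 18.22
tool_pos: [0.5767, 0.2689, 0.1961]
orientation: [2.293, 2.148, 0.0]
force: [0.3, -0.2, -0.9]
opening: 0.0579
```

>>> arm_command(
  motion=[
    {"slide": [0, 0, -0.02], "turn": [0, 0, 0]},
    {"slide": [0, 0, -0.06], "turn": [0, 0, 0]},
    {"slide": [0, 0, -0.1], "turn": [0, 0, 0]},
    {"slide": [0, 0, -0.1], "turn": [0, 0, 0]},
    {"slide": [0, 0, -0.1], "turn": [0, 0, 0]},
  ],
)

```text
t: 18.63
tool_pos: [0.5762, 0.2687, 0.3499]
orientation: [-2.293, -2.148, 0.001]
force: [0.8, -0.3, 0.4]
opening: 0.0604
```

>>> arm_command(
  motion=[
    {"slide": [-0.05, 0, -0.04], "turn": [0, 0, 0]},
    {"slide": [-0.08, -0.02, -0.04], "turn": [0, 0, 0]},
    {"slide": [-0.07, -0.03, -0.02], "turn": [0, 0, 0]},
    {"slide": [0, 0, 0], "turn": [0, 0, 0]},
    {"slide": [0, 0, 0], "turn": [0, 0, 0]},
  ],
  gripper=100,
)

```text
t: 19.05
tool_pos: [0.5513, 0.1893, 0.3898]
orientation: [2.294, 2.145, 0.004]
force: [-0.3, -0.4, -0.4]
opening: 0.089
```

```bash
python3 - <<'E'
from h import *
c=robot.read_camera("top")
c=robot.read_camera("wrist");cv2.imwrite("pics/w14.png",c["pixels"])
np.savez("c14.npz",**{k:np.array(v) for k,v in c.items()})
E
python3 go.py .4663 -.2703
```

```text
t 19.15 pos [0.5514 0.1906 0.3882] tip 0.2021 yaw 1.5052 zax [ 4.e-04  5.e-04 -1.e+00] F [0.2 0.3 0. ] open 0.0918
shares total [-1.1638e+00 -1.3690e-01 -7.0000e-04] rows 11.240283498005377
```

View pics/w14.png

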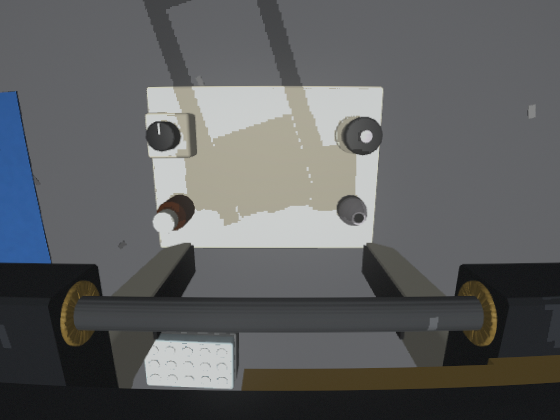

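```bash
python3 - <<'E'
from h import *
c=dict(np.load("c14.npz")); im=c["pixels"]
a=cv2.resize(im[110:235,145:205],None,fx=4,fy=4,interpolation=cv2.INTER_NEAREST);b=cv2.resize(im[110:235,325:385],None,fx=4,fy=4,interpolation=cv2.INTER_NEAREST)
cv2.imwrite("pics/w14c.png",np.hstack([a,b]))
print(proj(c,[(.4844,.0846,.06),(.5641,.079,.068),(.4972,.2744,.062),(.577,.2690,.053)]))
m=im.max(2)>120; m[:80]=0; m[252:]=0; m[:,:140]=0; m[:,395:]=0
q=quad(m); P=onz(c,q,.008); print(q.round(1).tolist(),P.round(4).tolist(),P.mean(0))
E
```

```text
[[159.08637838 136.21981828]
 [163.19289469 221.84376212]
 [366.18163334 136.02735704]
 [358.67786048 217.63641343]]
[[382.8999938964844, 86.0], [371.29998779296875, 252.1999969482422], [159.5, 245.8000030517578], [145.8000030517578, 86.0]] [[0.4494, 0.3066, 0.008], [0.6337, 0.2945, 0.008], [0.609, 0.0469, 0.008], [0.4324, 0.0595, 0.008]] [0.53113828 0.17687989 0.008     ]
```

View pics/w14c.png

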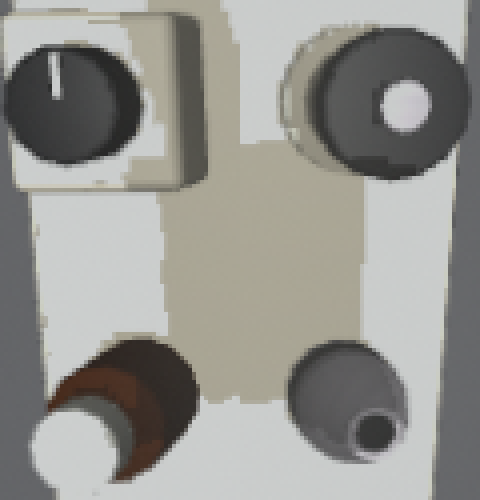

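>>> arm_command(
  motion=[
    {"slide": [-0.06, -0.007, 0], "turn": [0, 0, 0]},
    {"slide": [-0.1, -0.012, 0], "turn": [0, 0, 0]},
    {"slide": [-0.1, -0.012, 0], "turn": [0, 0, 0]},
    {"slide": [-0.1, -0.012, 0], "turn": [0, 0, 0]},
    {"slide": [-0.1, -0.012, 0], "turn": [0, 0, 0]},
  ],
)

```text
t: 19.57
tool_pos: [0.5172, 0.0078, 0.3872]
orientation: [-2.29, -2.15, 0.001]
force: [1.0, -0.5, 0.2]
opening: 0.0928
```

>>> arm_command(
  motion=[
    {"slide": [-0.1, -0.012, 0], "turn": [0, 0, 0]},
    {"slide": [-0.1, -0.012, 0], "turn": [0, 0, 0]},
    {"slide": [-0.1, -0.012, 0], "turn": [0, 0, 0]},
    {"slide": [-0.1, -0.012, 0], "turn": [0, 0, 0]},
    {"slide": [-0.1, -0.012, 0], "turn": [0, 0, 0]},
  ],
)

```text
t: 19.98
tool_pos: [0.4804, -0.1909, 0.3875]
orientation: [-2.291, -2.149, -0.0]
force: [0.6, -0.0, -0.4]
opening: 0.093
```

>>> arm_command(
  motion=[
    {"slide": [-0.1, -0.012, 0.02], "turn": [0, 0, 0]},
    {"slide": [-0.06, -0.01, 0.06], "turn": [0, 0, 0]},
    {"slide": [-0.03, 0, 0.08], "turn": [0, 0, 0]},
    {"slide": [0, 0, 0.06], "turn": [0, 0, 0]},
    {"slide": [0, 0, 0.02], "turn": [0, 0, 0]},
  ],
)

```text
t: 20.4
tool_pos: [0.4656, -0.2645, 0.2867]
orientation: [-2.288, -2.142, 0.002]
force: [0.1, 1.2, -0.6]
opening: 0.0929
```

>>> arm_command(
  motion=[
    {"slide": [0, 0, 0], "turn": [0, 0, 0]},
    {"slide": [0, 0, 0], "turn": [0, 0, 0]},
    {"slide": [0, 0, 0], "turn": [0, 0, 0]},
    {"slide": [0, 0, 0], "turn": [0, 0, 0]},
    {"slide": [0, 0, 0], "turn": [0, 0, 0]},
  ],
)

```text
t: 20.82
tool_pos: [0.4675, -0.265, 0.2938]
orientation: [2.29, 2.147, 0.001]
force: [-0.8, 0.3, 0.2]
opening: 0.0929
```

```bash
python3 go.py .4663 -.2703; python3 - <<'E'
from h import *
c=robot.read_camera("wrist");cv2.imwrite("pics/w15.png",c["pixels"]); im=c["pixels"]
m=im.min(2)>120
for b in blobs(m,1500,9000): print(b[1:4],onz(c,b[3],.017)[0].round(4))
E
```

```text
t 20.82 pos [ 0.4675 -0.265   0.2938] tip 0.1077 yaw 1.5064 zax [ 0.0025 -0.0018 -1.    ] F [-0.8  0.3  0.2] open 0.0929
shares total [-0.0134 -0.0022  0.    ] rows 0.1303502649121182
(4238, [235, 174, 75, 74], [271.97, 210.66]) [ 0.4652 -0.2705  0.017 ]
(4840, [129, 332, 117, 58], [184.63, 363.19]) [ 0.6067 -0.3623  0.017 ]
```

View pics/w15.png

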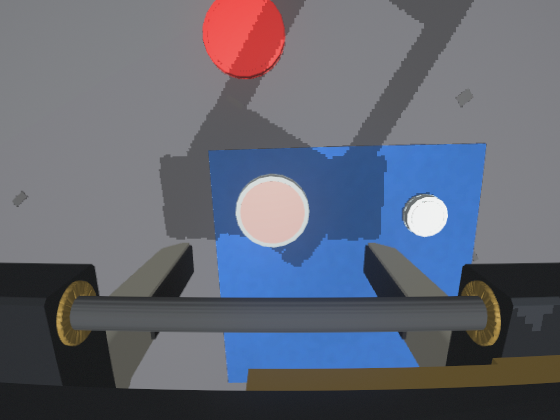

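>>> arm_command(
  motion=[
    {"slide": [-0.013, -0.003, 0.04], "turn": [0, 0, 0]},
    {"slide": [0, 0, 0.07], "turn": [0, 0, 0]},
    {"slide": [0, 0, 0.06], "turn": [0, 0, 0]},
    {"slide": [0, 0, 0.03], "turn": [0, 0, 0]},
    {"slide": [0, 0, 0.01], "turn": [0, 0, 0]},
  ],
)

```text
t: 21.28
tool_pos: [0.4644, -0.2695, 0.2059]
orientation: [-2.29, -2.145, 0.001]
force: [-0.4, -0.6, -0.5]
opening: 0.093
```

>>> arm_command(
  motion=[
    {"slide": [0, 0, 0.01], "turn": [0, 0, 0]},
    {"slide": [0, 0, 0], "turn": [0, 0, 0]},
    {"slide": [0, 0, 0], "turn": [0, 0, 0]},
    {"slide": [0, 0, 0], "turn": [0, 0, 0]},
    {"slide": [0, 0, 0], "turn": [0, 0, 0]},
  ],
)

```text
t: 21.7
tool_pos: [0.4657, -0.2705, 0.2052]
orientation: [2.291, 2.146, 0.001]
force: [-0.1, -0.3, 0.8]
opening: 0.0931
```

```bash
python3 go.py .466 -.2705 .0045; python3 - <<'E'
from h import *
c=robot.read_camera("wrist");cv2.imwrite("pics/w16.png",c["pixels"]); im=c["pixels"]
m=im.min(2)>120
for b in blobs(m,1500,9000): print(b[1:4],onz(c,b[3],.017)[0].round(4))
E
```

```text
t 21.7 pos [ 0.4657 -0.2705  0.2052] tip 0.0191 yaw 1.5055 zax [ 0.0017 -0.0012 -1.    ] F [-0.1 -0.3  0.8] open 0.0931
shares total [0.0002 0.0007 0.0365] rows 0.35019050841501553
(8657, [225, 199, 109, 99], [278.99, 251.24]) [ 0.4633 -0.2704  0.017 ]
(1503, [473, 228, 58, 36], [503.04, 249.09]) [ 0.471  -0.1453  0.017 ]
(3612, [129, 332, 80, 58], [173.06, 363.17]) [ 0.5325 -0.3399  0.017 ]
```

View pics/w16.png

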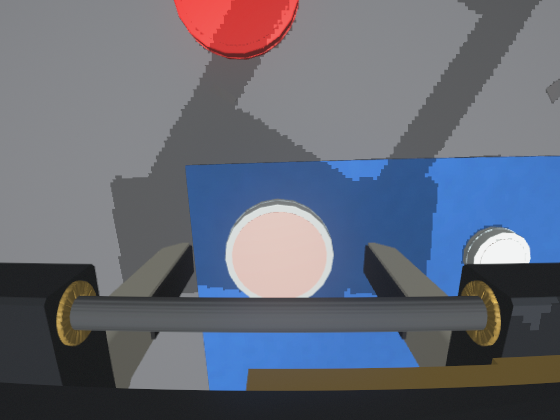

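>>> arm_command(
  motion=[
    {"slide": [0, 0, 0.012], "turn": [0, 0, 0]},
    {"slide": [0, 0, 0.012], "turn": [0, 0, 0]},
    {"slide": [0, 0, 0.008], "turn": [0, 0, 0]},
    {"slide": [0, 0, 0], "turn": [0, 0, 0]},
    {"slide": [0, 0, 0], "turn": [0, 0, 0]},
  ],
)

```text
t: 22.17
tool_pos: [0.4649, -0.27, 0.1905]
orientation: [-2.292, -2.147, 0.0]
force: [-0.3, -0.1, -0.5]
opening: 0.0933
```

>>> arm_command(
  motion=[
    {"slide": [0, 0, 0], "turn": [0, 0, 0]},
    {"slide": [0, 0, 0], "turn": [0, 0, 0]},
    {"slide": [0, 0, 0], "turn": [0, 0, 0]},
    {"slide": [0, 0, 0], "turn": [0, 0, 0]},
    {"slide": [0, 0, 0], "turn": [0, 0, 0]},
  ],
)

```text
t: 22.58
tool_pos: [0.4652, -0.2702, 0.1913]
orientation: [2.293, 2.148, 0.0]
force: [0.9, 0.1, 0.1]
opening: 0.093
```

```bash
python3 go.py .466 -.2705 .0045
```

```text
t 22.58 pos [ 0.4652 -0.2702  0.1913] tip 0.0052 yaw 1.5055 zax [ 2.e-04 -2.e-04 -1.e+00] F [0.9 0.1 0.1] open 0.093
shares total [-0.0006  0.0019  0.0017] rows 0.025531327874713586
```

>>> arm_command(
  motion=[
    {"slide": [0, 0.002, 0.002], "turn": [0, 0, 0]},
    {"slide": [0, 0, 0], "turn": [0, 0, 0]},
    {"slide": [0, 0, 0], "turn": [0, 0, 0]},
    {"slide": [0, 0, 0], "turn": [0, 0, 0]},
    {"slide": [0, 0, 0], "turn": [0, 0, 0]},
  ],
  gripper=45,
  grip_force=15,
)

```text
t: 23.0
tool_pos: [0.466, -0.2702, 0.1903]
orientation: [-2.293, -2.148, 0.0]
force: [0.7, -0.7, 0.7]
opening: 0.0642
```

>>> arm_command(
  motion=[
    {"slide": [0, 0, 0], "turn": [0, 0, 0]},
    {"slide": [0, 0, 0], "turn": [0, 0, 0]},
    {"slide": [0, 0, 0], "turn": [0, 0, 0]},
    {"slide": [0, 0, 0], "turn": [0, 0, 0]},
    {"slide": [0, 0, 0], "turn": [0, 0, 0]},
  ],
)

```text
t: 23.42
tool_pos: [0.466, -0.2702, 0.1903]
orientation: [-2.293, -2.148, 0.0]
force: [-0.1, 0.3, -0.7]
opening: 0.0595
```

```bash
python3 go.py .466 -.2705 .0045
```

```text
t 23.42 pos [ 0.466  -0.2702  0.1903] tip 0.0042 yaw 1.5055 zax [-0.  0. -1.] F [-0.1  0.3 -0.7] open 0.0595
shares total [-0.0007  0.0001 -0.0007] rows 0.009626985546896207
```

>>> arm_command(
  motion=[
    {"slide": [0, 0, -0.02], "turn": [0, 0, 0]},
    {"slide": [0, 0, -0.08], "turn": [0, 0, 0]},
    {"slide": [0, 0, -0.1], "turn": [0, 0, 0]},
    {"slide": [0, 0, -0.1], "turn": [0, 0, 0]},
    {"slide": [0, 0, -0.06], "turn": [0, 0, 0]},
  ],
)

```text
t: 23.83
tool_pos: [0.4665, -0.2706, 0.3397]
orientation: [2.289, 2.144, 0.002]
force: [-0.1, -0.8, -0.4]
opening: 0.0598
```

```bash
python3 go.py .5704 .174; python3 - <<'E'
from h import *
c=robot.read_camera("wrist");cv2.imwrite("pics/w17.png",c["pixels"])
E
```

```text
t 23.83 pos [ 0.4665 -0.2706  0.3397] tip 0.1536 yaw 1.5056 zax [ 0.0041 -0.003  -1.    ] F [-0.1 -0.8 -0.4] open 0.0598
shares total [ 1.126   0.1867 -0.0022] rows 10.948602515615905
```

View pics/w17.png

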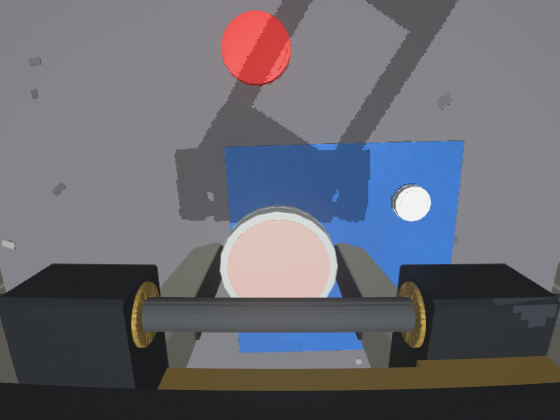

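>>> arm_command(
  motion=[
    {"slide": [0.06, 0.01, 0], "turn": [0, 0, 0]},
    {"slide": [0.1, 0.0166, 0], "turn": [0, 0, 0]},
    {"slide": [0.1, 0.0166, 0], "turn": [0, 0, 0]},
    {"slide": [0.1, 0.0166, 0], "turn": [0, 0, 0]},
    {"slide": [0.1, 0.0166, 0], "turn": [0, 0, 0]},
  ],
)

```text
t: 24.3
tool_pos: [0.5084, -0.087, 0.3348]
orientation: [2.293, 2.147, 0.0]
force: [1.6, -0.9, 0.0]
opening: 0.0601
```

>>> arm_command(
  motion=[
    {"slide": [0.1, 0.0166, 0], "turn": [0, 0, 0]},
    {"slide": [0.1, 0.0166, 0], "turn": [0, 0, 0]},
    {"slide": [0.1, 0.0166, 0], "turn": [0, 0, 0]},
    {"slide": [0.1, 0.0166, 0], "turn": [0, 0, 0]},
    {"slide": [0.1, 0.0166, 0], "turn": [0, 0, 0]},
  ],
)

```text
t: 24.72
tool_pos: [0.5546, 0.1109, 0.3347]
orientation: [2.292, 2.148, 0.0]
force: [-0.5, -1.1, -0.0]
opening: 0.0596
```

>>> arm_command(
  motion=[
    {"slide": [0.1, 0.0166, 0], "turn": [0, 0, 0]},
    {"slide": [0.04, 0.007, 0], "turn": [0, 0, 0]},
    {"slide": [0.02, 0.003, 0], "turn": [0, 0, 0]},
    {"slide": [0, 0, 0], "turn": [0, 0, 0]},
    {"slide": [0, 0, 0], "turn": [0, 0, 0]},
  ],
)

```text
t: 25.13
tool_pos: [0.5693, 0.1714, 0.3342]
orientation: [2.292, 2.148, -0.001]
force: [-0.7, 0.3, -0.9]
opening: 0.0597
```

>>> arm_command(
  motion=[
    {"slide": [0, 0, 0], "turn": [0, 0, 0]},
    {"slide": [0, 0, 0], "turn": [0, 0, 0]},
    {"slide": [0, 0, 0], "turn": [0, 0, 0]},
    {"slide": [0, 0, 0], "turn": [0, 0, 0]},
    {"slide": [0, 0, 0], "turn": [0, 0, 0]},
  ],
)

```text
t: 25.55
tool_pos: [0.5695, 0.1713, 0.3345]
orientation: [2.294, 2.147, 0.0]
force: [0.9, 0.4, -1.2]
opening: 0.0595
```

```bash
python3 go.py .5704 .174 .05; python3 - <<'E'
from h import *
c=robot.read_camera("wrist");cv2.imwrite("pics/w18.png",c["pixels"])
E
```

```text
t 25.55 pos [0.5695 0.1713 0.3345] tip 0.1484 yaw 1.5045 zax [ 1.e-04 -0.e+00 -1.e+00] F [ 0.9  0.4 -1.2] open 0.0595
shares total [0.0069 0.0018 0.2459] rows 2.359929276279112
```

View pics/w18.png

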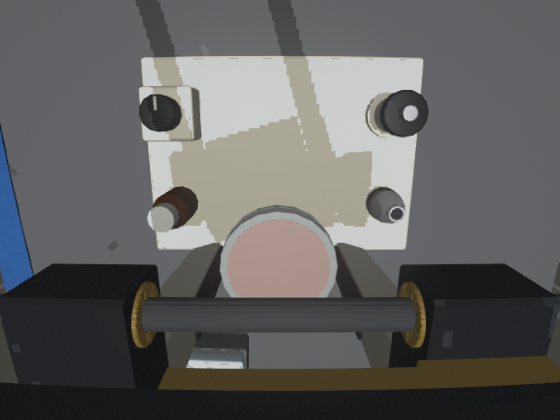

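>>> arm_command(
  motion=[
    {"slide": [0.007, 0.001, 0.04], "turn": [0, 0, 0]},
    {"slide": [0, 0, 0.08], "turn": [0, 0, 0]},
    {"slide": [0, 0, 0.07], "turn": [0, 0, 0]},
    {"slide": [0, 0, 0.04], "turn": [0, 0, 0]},
    {"slide": [0, 0, 0.015], "turn": [0, 0, 0]},
  ],
)

```text
t: 26.02
tool_pos: [0.5685, 0.1743, 0.2325]
orientation: [-2.291, -2.146, 0.008]
force: [-0.2, -0.4, -1.5]
opening: 0.0596
```

>>> arm_command(
  motion=[
    {"slide": [0, 0, 0.005], "turn": [0, 0, 0]},
    {"slide": [0, 0, 0], "turn": [0, 0, 0]},
    {"slide": [0, 0, 0], "turn": [0, 0, 0]},
    {"slide": [0, 0, 0], "turn": [0, 0, 0]},
    {"slide": [0, 0, 0], "turn": [0, 0, 0]},
  ],
)

```text
t: 26.43
tool_pos: [0.5707, 0.1749, 0.236]
orientation: [2.292, 2.147, 0.004]
force: [-0.3, 0.2, 0.2]
opening: 0.0599
```

```bash
python3 go.py .5704 .174 .0105
```

```text
t 26.43 pos [0.5707 0.1749 0.236 ] tip 0.0499 yaw 1.5055 zax [ 2.6e-03  6.0e-04 -1.0e+00] F [-0.3  0.2  0.2] open 0.0599
shares total [-0.0023 -0.0009  0.0984] rows 0.9445763264152676
```

>>> arm_command(
  motion=[
    {"slide": [-0.002, 0, 0.04], "turn": [0, 0, 0]},
    {"slide": [0, 0, 0.03], "turn": [0, 0, 0]},
    {"slide": [0, 0, 0.016], "turn": [0, 0, 0]},
    {"slide": [0, 0, 0.008], "turn": [0, 0, 0]},
    {"slide": [0, 0, 0], "turn": [0, 0, 0]},
  ],
)

```text
t: 26.85
tool_pos: [0.5696, 0.1739, 0.196]
orientation: [-2.292, -2.147, 0.002]
force: [-0.6, 0.2, 0.1]
opening: 0.0598
```

>>> arm_command(
  motion=[
    {"slide": [0, 0, 0], "turn": [0, 0, 0]},
    {"slide": [0, 0, 0], "turn": [0, 0, 0]},
    {"slide": [0, 0, 0], "turn": [0, 0, 0]},
    {"slide": [0, 0, 0], "turn": [0, 0, 0]},
    {"slide": [0, 0, 0], "turn": [0, 0, 0]},
  ],
)

```text
t: 27.27
tool_pos: [0.5701, 0.174, 0.197]
orientation: [2.293, 2.148, 0.001]
force: [0.2, 0.0, 0.3]
opening: 0.0597
```

```bash
python3 go.py .5704 .174 .0104
```

```text
t 27.27 pos [0.5701 0.174  0.197 ] tip 0.0109 yaw 1.5055 zax [ 4.e-04  1.e-04 -1.e+00] F [0.2 0.  0.3] open 0.0597
shares total [0.0001 0.0008 0.0011] rows 0.013315514984440696
```

>>> arm_command(
  motion=[
    {"slide": [0, 0, 0.001], "turn": [0, 0, 0]},
    {"slide": [0, 0, 0], "turn": [0, 0, 0]},
    {"slide": [0, 0, 0], "turn": [0, 0, 0]},
    {"slide": [0, 0, 0], "turn": [0, 0, 0]},
    {"slide": [0, 0, 0], "turn": [0, 0, 0]},
  ],
)

```text
t: 27.68
tool_pos: [0.57, 0.1739, 0.1963]
orientation: [-2.293, -2.148, 0.0]
force: [0.3, 0.2, -0.6]
opening: 0.0595
```

>>> arm_command(
  motion=[
    {"slide": [0, 0, 0], "turn": [0, 0, 0]},
    {"slide": [0, 0, 0], "turn": [0, 0, 0]},
    {"slide": [0, 0, 0], "turn": [0, 0, 0]},
    {"slide": [0, 0, 0], "turn": [0, 0, 0]},
    {"slide": [0, 0, 0], "turn": [0, 0, 0]},
  ],
  gripper=78,
)

```text
t: 28.1
tool_pos: [0.57, 0.1739, 0.1964]
orientation: [2.293, 2.148, 0.0]
force: [-0.5, 0.6, -0.2]
opening: 0.0725
```

>>> arm_command(
  motion=[
    {"slide": [0, 0, -0.02], "turn": [0, 0, 0]},
    {"slide": [0, 0, -0.06], "turn": [0, 0, 0]},
    {"slide": [0, 0, -0.1], "turn": [0, 0, 0]},
    {"slide": [0, 0, -0.1], "turn": [0, 0, 0]},
    {"slide": [0, 0, -0.1], "turn": [0, 0, 0]},
  ],
)

```text
t: 28.52
tool_pos: [0.5695, 0.1738, 0.3503]
orientation: [-2.292, -2.148, 0.001]
force: [1.4, -0.5, 0.5]
opening: 0.0725
```

>>> arm_command(
  motion=[
    {"slide": [0, -0.02, -0.04], "turn": [0, 0, 0]},
    {"slide": [0, -0.03, -0.04], "turn": [0, 0, 0]},
    {"slide": [0, -0.03, -0.02], "turn": [0, 0, 0]},
    {"slide": [0, 0, 0], "turn": [0, 0, 0]},
    {"slide": [0, 0, 0], "turn": [0, 0, 0]},
  ],
)

```text
t: 28.93
tool_pos: [0.538, 0.1761, 0.3895]
orientation: [2.292, 2.147, 0.003]
force: [-0.3, 0.5, 0.0]
opening: 0.0727
```

```bash
python3 - <<'E'
from h import *
c=robot.read_camera("top")
c=robot.read_camera("wrist");cv2.imwrite("pics/w19.png",c["pixels"])
np.savez("c19.npz",**{k:np.array(v) for k,v in c.items()})
E
python3 go.py .479 -.1426
```

```text
t 29.03 pos [0.5382 0.1759 0.3877] tip 0.2016 yaw 1.5055 zax [-6.e-04 -2.e-04 -1.e+00] F [-0.  -0.3  0.5] open 0.0725
shares total [-8.042e-01 -9.560e-02  3.000e-04] rows 7.76886657437941
```

View pics/w19.png

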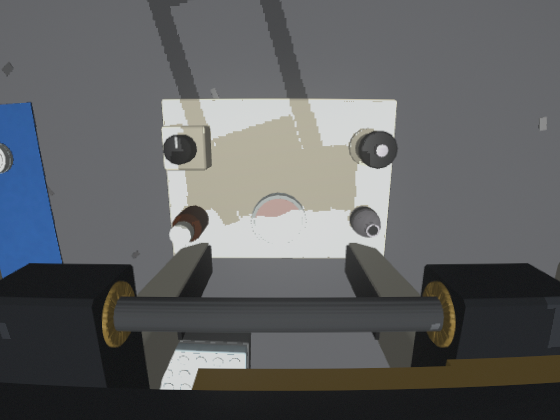

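```bash
python3 - <<'E'
from h import *
c=dict(np.load("c19.npz")); im=c["pixels"]
x=cv2.resize(im[185:265,165:395],None,fx=3,fy=3,interpolation=cv2.INTER_CUBIC)
th=np.linspace(0,2*np.pi,200); P=np.c_[.5703+.03*np.cos(th),.1739+.03*np.sin(th),np.full(200,.023)]
q=((proj(c,P)-[165,185])*3+1).astype(int)
y=x.copy(); cv2.polylines(y,[q],True,(0,0,255),1); cv2.imwrite("pics/w19c.png",np.vstack([x,y]))
E
```

```text
(no output)
```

View pics/w19c.png

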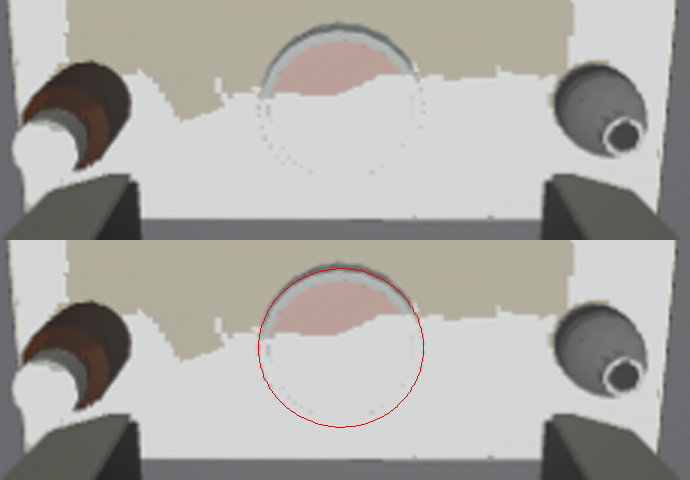

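The wide dish lies where it was predicted, around (279,221) and centred between bottle and lens. Next is the small dish.

>>> arm_command(
  motion=[
    {"slide": [-0.06, -0.007, 0], "turn": [0, 0, 0]},
    {"slide": [-0.1, -0.012, 0], "turn": [0, 0, 0]},
    {"slide": [-0.1, -0.012, 0], "turn": [0, 0, 0]},
    {"slide": [-0.1, -0.012, 0], "turn": [0, 0, 0]},
    {"slide": [-0.1, -0.012, 0], "turn": [0, 0, 0]},
  ],
)

```text
t: 29.45
tool_pos: [0.5036, -0.0078, 0.387]
orientation: [-2.291, -2.147, 0.002]
force: [0.9, 0.1, 0.3]
opening: 0.0726
```

>>> arm_command(
  motion=[
    {"slide": [-0.1, -0.012, 0], "turn": [0, 0, 0]},
    {"slide": [-0.1, -0.012, 0], "turn": [0, 0, 0]},
    {"slide": [-0.08, -0.01, 0], "turn": [0, 0, 0]},
    {"slide": [-0.04, -0.004, 0.04], "turn": [0, 0, 0]},
    {"slide": [-0.01, 0, 0.08], "turn": [0, 0, 0]},
  ],
)

```text
t: 29.87
tool_pos: [0.4811, -0.1407, 0.3431]
orientation: [2.292, 2.139, 0.003]
force: [0.5, 0.1, -0.9]
opening: 0.0727
```

>>> arm_command(
  motion=[
    {"slide": [0, 0, 0.08], "turn": [0, 0, 0]},
    {"slide": [0, 0, 0.04], "turn": [0, 0, 0]},
    {"slide": [0, 0, 0.01], "turn": [0, 0, 0]},
    {"slide": [0, 0, 0], "turn": [0, 0, 0]},
    {"slide": [0, 0, 0], "turn": [0, 0, 0]},
  ],
)

```text
t: 30.28
tool_pos: [0.4807, -0.137, 0.2888]
orientation: [-2.293, -2.148, 0.0]
force: [0.8, 0.4, -0.1]
opening: 0.0725
```

>>> arm_command(
  motion=[
    {"slide": [0, 0, 0], "turn": [0, 0, 0]},
    {"slide": [0, 0, 0], "turn": [0, 0, 0]},
    {"slide": [0, 0, 0], "turn": [0, 0, 0]},
    {"slide": [0, 0, 0], "turn": [0, 0, 0]},
    {"slide": [0, 0, 0], "turn": [0, 0, 0]},
  ],
)

```text
t: 30.7
tool_pos: [0.4805, -0.1369, 0.2889]
orientation: [2.292, 2.147, 0.001]
force: [-0.2, -0.6, -0.2]
opening: 0.0725
```

```bash
python3 go.py .479 -.1426 .003; python3 - <<'E'
from h import *
c=robot.read_camera("wrist");cv2.imwrite("pics/w20.png",c["pixels"]); im=c["pixels"]
m=im.min(2)>120
for b in blobs(m,700,9000): print(b[1:4],onz(c,b[3],.014)[0].round(4))
E
```

```text
t 30.7 pos [ 0.4805 -0.1369  0.2889] tip 0.1028 yaw 1.5057 zax [ 9.e-04 -4.e-04 -1.e+00] F [-0.2 -0.6 -0.2] open 0.0725
shares total [-0.0145 -0.0031  0.2496] rows 2.39857793547257
(1486, [250, 190, 43, 44], [271.13, 211.75]) [ 0.4781 -0.1427  0.014 ]
(1783, [330, 332, 59, 36], [355.96, 351.0]) [ 0.6142 -0.075   0.014 ]
```

View pics/w20.png

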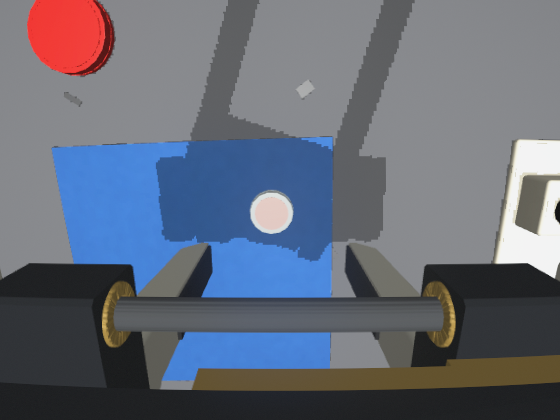

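>>> arm_command(
  motion=[
    {"slide": [-0.015, -0.004, 0.04], "turn": [0, 0, 0]},
    {"slide": [0, 0, 0.07], "turn": [0, 0, 0]},
    {"slide": [0, 0, 0.06], "turn": [0, 0, 0]},
    {"slide": [0, 0, 0.03], "turn": [0, 0, 0]},
    {"slide": [0, 0, 0.01], "turn": [0, 0, 0]},
  ],
)

```text
t: 31.17
tool_pos: [0.4771, -0.1423, 0.2018]
orientation: [-2.29, -2.145, 0.003]
force: [0.0, 0.1, -0.3]
opening: 0.0726
```

>>> arm_command(
  motion=[
    {"slide": [0, 0, 0.005], "turn": [0, 0, 0]},
    {"slide": [0, 0, 0], "turn": [0, 0, 0]},
    {"slide": [0, 0, 0], "turn": [0, 0, 0]},
    {"slide": [0, 0, 0], "turn": [0, 0, 0]},
    {"slide": [0, 0, 0], "turn": [0, 0, 0]},
  ],
)

```text
t: 31.58
tool_pos: [0.4789, -0.143, 0.2035]
orientation: [2.291, 2.147, 0.001]
force: [-0.4, 0.5, -0.3]
opening: 0.0728
```

```bash
python3 go.py .4785 -.1427 .0037
```

```text
t 31.58 pos [ 0.4789 -0.143   0.2035] tip 0.0174 yaw 1.5056 zax [ 1.9e-03 -8.0e-04 -1.0e+00] F [-0.4  0.5 -0.3] open 0.0728
shares total [ 0.0006 -0.0012  0.0343] rows 0.32968955492641505
```

>>> arm_command(
  motion=[
    {"slide": [0, 0, 0.012], "turn": [0, 0, 0]},
    {"slide": [0, 0, 0.01], "turn": [0, 0, 0]},
    {"slide": [0, 0, 0.008], "turn": [0, 0, 0]},
    {"slide": [0, 0, 0], "turn": [0, 0, 0]},
    {"slide": [0, 0, 0], "turn": [0, 0, 0]},
  ],
)

```text
t: 32.0
tool_pos: [0.478, -0.1427, 0.1898]
orientation: [-2.292, -2.147, 0.001]
force: [-0.5, 1.0, 0.7]
opening: 0.0728
```

>>> arm_command(
  motion=[
    {"slide": [0, 0, 0], "turn": [0, 0, 0]},
    {"slide": [0, 0, 0], "turn": [0, 0, 0]},
    {"slide": [0, 0, 0], "turn": [0, 0, 0]},
    {"slide": [0, 0, 0], "turn": [0, 0, 0]},
    {"slide": [0, 0, 0], "turn": [0, 0, 0]},
  ],
)

```text
t: 32.42
tool_pos: [0.4784, -0.1428, 0.1905]
orientation: [2.293, 2.148, 0.0]
force: [0.4, -0.2, -0.5]
opening: 0.0725
```

```bash
python3 go.py .4785 -.1427 .0037
```

```text
t 32.42 pos [ 0.4784 -0.1428  0.1905] tip 0.0044 yaw 1.5055 zax [ 2.e-04 -1.e-04 -1.e+00] F [ 0.4 -0.2 -0.5] open 0.0725
shares total [0.0002 0.0002 0.0017] rows 0.016208082144952216
```

>>> arm_command(
  motion=[
    {"slide": [0, 0, 0.001], "turn": [0, 0, 0]},
    {"slide": [0, 0, 0], "turn": [0, 0, 0]},
    {"slide": [0, 0, 0], "turn": [0, 0, 0]},
    {"slide": [0, 0, 0], "turn": [0, 0, 0]},
    {"slide": [0, 0, 0], "turn": [0, 0, 0]},
  ],
  gripper=20,
  grip_force=10,
)

```text
t: 32.83
tool_pos: [0.4783, -0.1428, 0.1899]
orientation: [-2.293, -2.148, 0.0]
force: [0.9, 0.3, -0.8]
opening: 0.0439
```

>>> arm_command(
  motion=[
    {"slide": [0, 0, 0], "turn": [0, 0, 0]},
    {"slide": [0, 0, 0], "turn": [0, 0, 0]},
    {"slide": [0, 0, 0], "turn": [0, 0, 0]},
    {"slide": [0, 0, 0], "turn": [0, 0, 0]},
    {"slide": [0, 0, 0], "turn": [0, 0, 0]},
  ],
)

```text
t: 33.25
tool_pos: [0.4783, -0.1428, 0.1899]
orientation: [2.293, 2.148, -0.0]
force: [-0.2, 0.2, -0.1]
opening: 0.0348
```

```bash
python3 go.py .4785 -.1427 .0037
```

```text
t 33.25 pos [ 0.4783 -0.1428  0.1899] tip 0.0038 yaw 1.5054 zax [ 0. -0. -1.] F [-0.2  0.2 -0.1] open 0.0348
shares total [0.0002 0.0004 0.0004] rows 0.005638602155791213
```

>>> arm_command(
  motion=[
    {"slide": [0, 0, -0.02], "turn": [0, 0, 0]},
    {"slide": [0, 0, -0.08], "turn": [0, 0, 0]},
    {"slide": [0, 0, -0.1], "turn": [0, 0, 0]},
    {"slide": [0, 0, -0.1], "turn": [0, 0, 0]},
    {"slide": [0, 0, -0.06], "turn": [0, 0, 0]},
  ],
)

```text
t: 33.67
tool_pos: [0.4789, -0.143, 0.3392]
orientation: [2.289, 2.145, 0.003]
force: [0.7, -0.3, 0.7]
opening: 0.0346
```

```bash
python3 go.py .5701 .174; python3 - <<'E'
from h import *
c=robot.read_camera("wrist");cv2.imwrite("pics/w21.png",c["pixels"])
E
```

```text
t 33.67 pos [ 0.4789 -0.143   0.3392] tip 0.1531 yaw 1.5056 zax [ 0.0046 -0.0019 -1.    ] F [ 0.7 -0.3  0.7] open 0.0346
shares total [ 8.056e-01  1.758e-01 -5.000e-04] rows 7.909485900630097
```

View pics/w21.png

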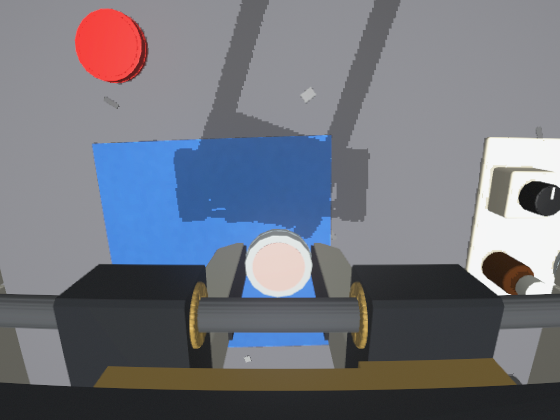

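>>> arm_command(
  motion=[
    {"slide": [0.06, 0.013, 0], "turn": [0, 0, 0]},
    {"slide": [0.1, 0.022, 0], "turn": [0, 0, 0]},
    {"slide": [0.1, 0.022, 0], "turn": [0, 0, 0]},
    {"slide": [0.1, 0.022, 0], "turn": [0, 0, 0]},
    {"slide": [0.1, 0.022, 0], "turn": [0, 0, 0]},
  ],
)

```text
t: 34.13
tool_pos: [0.5307, 0.0399, 0.3345]
orientation: [2.293, 2.147, 0.001]
force: [-0.3, -0.4, -0.1]
opening: 0.0347
```

>>> arm_command(
  motion=[
    {"slide": [0.1, 0.022, 0], "turn": [0, 0, 0]},
    {"slide": [0.1, 0.022, 0], "turn": [0, 0, 0]},
    {"slide": [0.1, 0.022, 0], "turn": [0, 0, 0]},
    {"slide": [0.035, 0.006, 0], "turn": [0, 0, 0]},
    {"slide": [0.01, 0.002, 0], "turn": [0, 0, 0]},
  ],
)

```text
t: 34.55
tool_pos: [0.5692, 0.1769, 0.3339]
orientation: [-2.289, -2.152, -0.0]
force: [0.4, -1.1, -0.2]
opening: 0.0346
```

>>> arm_command(
  motion=[
    {"slide": [0, 0, 0], "turn": [0, 0, 0]},
    {"slide": [0, 0, 0], "turn": [0, 0, 0]},
    {"slide": [0, 0, 0], "turn": [0, 0, 0]},
    {"slide": [0, 0, 0], "turn": [0, 0, 0]},
    {"slide": [0, 0, 0], "turn": [0, 0, 0]},
  ],
)

```text
t: 34.97
tool_pos: [0.5692, 0.1727, 0.3341]
orientation: [2.295, 2.146, -0.0]
force: [0.4, 0.4, -0.5]
opening: 0.0343
```

```bash
python3 go.py .5701 .174 .06
```

```text
t 34.97 pos [0.5692 0.1727 0.3341] tip 0.148 yaw 1.5038 zax [ 1.e-04 -1.e-04 -1.e+00] F [ 0.4  0.4 -0.5] open 0.0343
shares total [0.0035 0.002  0.22  ] rows 2.1105016873014404
```

>>> arm_command(
  motion=[
    {"slide": [0.003, 0.002, 0.04], "turn": [0, 0, 0]},
    {"slide": [0, 0, 0.08], "turn": [0, 0, 0]},
    {"slide": [0, 0, 0.07], "turn": [0, 0, 0]},
    {"slide": [0, 0, 0.03], "turn": [0, 0, 0]},
    {"slide": [0, 0, 0], "turn": [0, 0, 0]},
  ],
)

```text
t: 35.38
tool_pos: [0.5683, 0.1741, 0.242]
orientation: [-2.291, -2.144, 0.009]
force: [-0.1, -0.1, 0.2]
opening: 0.0346
```

>>> arm_command(
  motion=[
    {"slide": [0, 0, 0.02], "turn": [0, 0, 0]},
    {"slide": [0, 0, 0.01], "turn": [0, 0, 0]},
    {"slide": [0, 0, 0], "turn": [0, 0, 0]},
    {"slide": [0, 0, 0], "turn": [0, 0, 0]},
    {"slide": [0, 0, 0], "turn": [0, 0, 0]},
  ],
)

```text
t: 35.8
tool_pos: [0.5706, 0.1752, 0.2352]
orientation: [2.292, 2.147, 0.002]
force: [-0.1, 0.5, 0.4]
opening: 0.0347
```

```bash
python3 go.py .5701 .174 .0255
```

```text
t 35.8 pos [0.5706 0.1752 0.2352] tip 0.0491 yaw 1.5055 zax [ 1.8e-03  3.0e-04 -1.0e+00] F [-0.1  0.5  0.4] open 0.0347
shares total [-0.0032 -0.0011  0.059 ] rows 0.5664793499505357
```

>>> arm_command(
  motion=[
    {"slide": [-0.003, 0, 0.02], "turn": [0, 0, 0]},
    {"slide": [0, 0, 0.02], "turn": [0, 0, 0]},
    {"slide": [0, 0, 0.01], "turn": [0, 0, 0]},
    {"slide": [0, 0, 0.004], "turn": [0, 0, 0]},
    {"slide": [0, 0, 0], "turn": [0, 0, 0]},
  ],
)

```text
t: 36.22
tool_pos: [0.5697, 0.1738, 0.2115]
orientation: [-2.292, -2.147, 0.002]
force: [-0.5, -0.7, -0.6]
opening: 0.0344
```

>>> arm_command(
  motion=[
    {"slide": [0, 0, 0], "turn": [0, 0, 0]},
    {"slide": [0, 0, 0], "turn": [0, 0, 0]},
    {"slide": [0, 0, 0], "turn": [0, 0, 0]},
    {"slide": [0, 0, 0], "turn": [0, 0, 0]},
    {"slide": [0, 0, 0], "turn": [0, 0, 0]},
  ],
)

```text
t: 36.63
tool_pos: [0.5701, 0.174, 0.2125]
orientation: [2.293, 2.148, 0.0]
force: [-1.1, -0.3, -1.2]
opening: 0.0347
```

```bash
python3 go.py .5701 .174 .0250
```

```text
t 36.63 pos [0.5701 0.174  0.2125] tip 0.0264 yaw 1.5055 zax [ 3.e-04  1.e-04 -1.e+00] F [-1.1 -0.3 -1.2] open 0.0347
shares total [0.0001 0.0001 0.0036] rows 0.034290112775153626
```

>>> arm_command(
  motion=[
    {"slide": [0, 0, 0.003], "turn": [0, 0, 0]},
    {"slide": [0, 0, 0], "turn": [0, 0, 0]},
    {"slide": [0, 0, 0], "turn": [0, 0, 0]},
    {"slide": [0, 0, 0], "turn": [0, 0, 0]},
    {"slide": [0, 0, 0], "turn": [0, 0, 0]},
  ],
)

```text
t: 37.05
tool_pos: [0.57, 0.1739, 0.2111]
orientation: [-2.293, -2.148, 0.0]
force: [0.1, 1.6, -0.7]
opening: 0.0349
```

>>> arm_command(
  motion=[
    {"slide": [0, 0, 0], "turn": [0, 0, 0]},
    {"slide": [0, 0, 0], "turn": [0, 0, 0]},
    {"slide": [0, 0, 0], "turn": [0, 0, 0]},
    {"slide": [0, 0, 0], "turn": [0, 0, 0]},
    {"slide": [0, 0, 0], "turn": [0, 0, 0]},
  ],
)

```text
t: 37.47
tool_pos: [0.57, 0.1739, 0.2111]
orientation: [-2.293, -2.148, 0.0]
force: [-0.1, -0.2, -0.7]
opening: 0.0347
```

```bash
python3 go.py .5701 .174 .0250
```

```text
t 37.47 pos [0.57   0.1739 0.2111] tip 0.025 yaw 1.5055 zax [-0.  0. -1.] F [-0.1 -0.2 -0.7] open 0.0347
shares total [0.0002 0.0003 0.0001] rows 0.0034460730021146873
```

>>> arm_command(
  motion=[
    {"slide": [0, 0, 0], "turn": [0, 0, 0]},
    {"slide": [0, 0, 0], "turn": [0, 0, 0]},
    {"slide": [0, 0, 0], "turn": [0, 0, 0]},
    {"slide": [0, 0, 0], "turn": [0, 0, 0]},
    {"slide": [0, 0, 0], "turn": [0, 0, 0]},
  ],
  gripper=60,
)

```text
t: 37.88
tool_pos: [0.57, 0.1739, 0.2111]
orientation: [2.293, 2.148, -0.0]
force: [-0.6, 0.2, 0.1]
opening: 0.0552
```

>>> arm_command(
  motion=[
    {"slide": [0, 0, -0.02], "turn": [0, 0, 0]},
    {"slide": [0, 0, -0.06], "turn": [0, 0, 0]},
    {"slide": [0, 0, -0.1], "turn": [0, 0, 0]},
    {"slide": [0, 0, -0.1], "turn": [0, 0, 0]},
    {"slide": [0, 0, -0.1], "turn": [0, 0, 0]},
  ],
)

```text
t: 38.3
tool_pos: [0.5695, 0.1738, 0.3651]
orientation: [-2.293, -2.148, 0.001]
force: [0.9, 0.4, 0.3]
opening: 0.0557
```

>>> arm_command(
  motion=[
    {"slide": [0, -0.02, -0.04], "turn": [0, 0, 0]},
    {"slide": [0, -0.03, -0.04], "turn": [0, 0, 0]},
    {"slide": [0, -0.03, -0.02], "turn": [0, 0, 0]},
    {"slide": [0, 0, 0], "turn": [0, 0, 0]},
    {"slide": [0, 0, 0], "turn": [0, 0, 0]},
  ],
)

```text
t: 38.72
tool_pos: [0.538, 0.1761, 0.4043]
orientation: [2.292, 2.147, 0.003]
force: [0.4, -0.4, -0.1]
opening: 0.0555
```

>>> arm_command(
  motion=[
    {"slide": [0, 0, 0], "turn": [0, 0, 0]},
    {"slide": [0, 0, 0], "turn": [0, 0, 0]},
    {"slide": [0, 0, 0], "turn": [0, 0, 0]},
    {"slide": [0, 0, 0], "turn": [0, 0, 0]},
    {"slide": [0, 0, 0], "turn": [0, 0, 0]},
  ],
)

```text
t: 39.13
tool_pos: [0.5382, 0.1759, 0.4024]
orientation: [-2.293, -2.147, 0.002]
force: [0.9, 0.4, 0.3]
opening: 0.0557
```

```bash
python3 - <<'E'
from h import *
c=robot.read_camera("wrist")
np.savez("c22.npz",**{k:np.array(v) for k,v in c.items()}); im=c["pixels"]
x=cv2.resize(im[90:270,155:405],None,fx=3,fy=3,interpolation=cv2.INTER_CUBIC)
th=np.linspace(0,2*np.pi,200)
for (cx,cy,z,r) in [(.5701,.174,.023,.03),(.5701,.174,.035,.0175),(.5641,.079,.068,.011),(.577,.269,.053,.007)]:
    P=np.c_[cx+r*np.cos(th),cy+r*np.sin(th),np.full(200,z)]
    q=((proj(c,P)-[155,90])*3+1).astype(int); cv2.polylines(x,[q],True,(0,0,255),1)
cv2.imwrite("pics/w22.png",x)
c=robot.read_camera("scene"); cv2.imwrite("pics/scene22.png",cv2.resize(c["pixels"][160:360,90:450],None,fx=2,fy=2))
E
python3 go.py .4 .1
```

```text
t 39.23 pos [0.5382 0.176  0.4028] tip 0.2167 yaw 1.5054 zax [-6.e-04 -2.e-04 -1.e+00] F [ 0.4 -0.3  0. ] open 0.056
shares total [-2.121e-01 -3.322e-01  2.000e-04] rows 3.7810217558829216
```

View pics/w22.png

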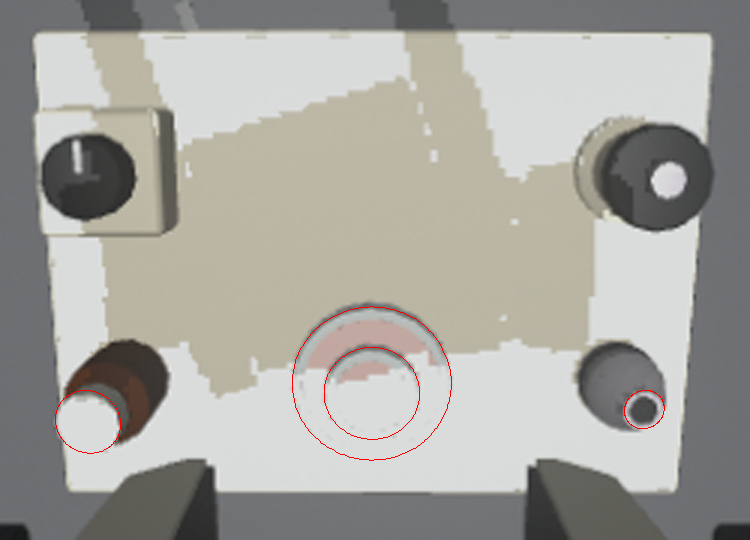

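View pics/scene22.png

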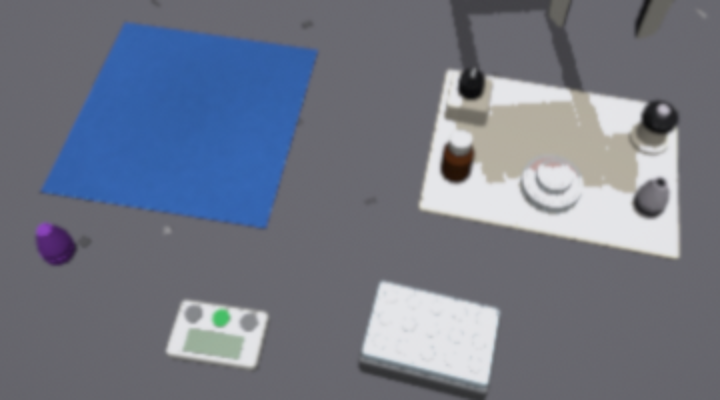

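All four parts stand where planned, within about 1 px (roughly 1 mm), and the gripper is well clear. The keypad and tip box haven't moved.

```bash
python3 - <<'E'
from plant import robot
print(robot.close_job())
E
```

```text
the job is handed in; nothing more can be done
None
```

The base plate is set out as asked and the job is handed in at about 39 s of the 131 s allowed. I worked in the order asked:

1. The brown bottle went behind the dial block.
2. The objective lens went behind the joystick column.
3. The wide dish went midway between bottle and lens.
4. The small dish went centred on top of the wide dish.

**Last checks:**
- **Positions:** In the final wrist picture, the bottle cap, lens nose and both dish rims lay within about 1 px (roughly 1 mm) of their target outlines.
- **Bottle spacing:** I measured 79.2 mm behind the dial, with 0.4 mm sideways offset. An earlier reading gave 78.3 mm, but it mixed a picture and a camera pose from slightly different moments, so I discarded it.
- **State of the scene:** Everything was upright and released, with the fingertips about 0.22 m up. The keypad, tip box and purple look-alike showed no movement in the scene view. I did not re-check the red dish at the end, as it was outside the cropped final picture, but no move touched it.
- **Forces:** The wrist force stayed under about 3 N at every reading.

**Camera disagreement:** The top and scene cameras differed by 1 to 2.5 mm on the part positions, within or close to the stated 2 mm calibration. I used the close-up wrist view to settle the difference.

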